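# Tip the barrel cradle over onto the building block and load it

## Robot

A 6-joint arm with a two-finger parallel gripper is mounted at the origin on the work surface. World frame = base frame: x ahead of the robot, y to its left, z up, the work surface at z = 0. Lengths are in m, angles in rad, forces in N, time in s.
With the tool pointing down it reaches from about 0.35 to 0.725 m from the base axis. Payload 4.3 kg.
Tool frame: the origin (TCP) lies between the finger pads; the fingertips stand 11 mm ahead of it and the grasp point (between the pads) lies 8 mm behind it; z points along the fingers, y is the direction in which the jaws open and shut (so a half turn about z gives the same grasp; the last joint's range is limited). The gripper opens to 85 mm and grips with 20 to 120 N. Pads are 22 mm wide; open, the fingers measure 114 mm over their backs; the gripper's body (76 mm by 85 mm) begins 54 mm behind the grasp point. The pads swing forward as they close: fully open they stand 13 mm farther back than shut.
Start: joints at [-0.11, 0.377, 0.081, 1.274, 0, 1.46], TCP at [0.575, 0, 0.242] pointing down, gripper open.
Joint ranges: [-2.72, 2.72], [-0.84, 1.66], [-1.02, 1.22], [-1.77, 2.12], [-1.37, 1.28], [-3.14, 3.14]. Speed limits (rad/s): [2.57, 2.57, 3.14, 3.14, 3.14, 3.14].

## Interface

Orientations are given as a unit quaternion [x, y, z, w].
In Python, from cell import r gives the robot as it stands. The module is installed in compiled form; this text tells all that it offers.
- The arm moves only by the shell command python3 -m inch 'ROWS' [FORCE]. ROWS is text: rows parted by semicolons, each of 5 numbers parted by spaces: the shift along the tool's x, y, z in m, then the turn about the tool's z in rad, then the closure, from 0 (fully open) to 1 (shut). A call has 1 to 5 rows; each row is the pose to reach, as a shift and turn from the pose commanded when the call began, along the tool's axes at that moment; what a row does not reach only later rows make up. A row lasts 1/8 s, in which the tool goes at most 62.5 mm and 10.7 degrees, less where a joint would pass 70% of its speed; a pose out of reach is approached as far as the arm can. A call with a gripper value outside its range is refused whole. The fingers move at their own pace and stop on an object; FORCE is the grip in N (left out, the last holds). Time passes only in rows, so rows that repeat a pose let the fingers close. It gives the time, the measured TCP pose, the force and the opening at its end, in the units of the state.
- r.sense(): the state, without advancing time (a new reading comes with each control period).
- r.read_camera(name): name is "scene" or "side" or "wrist"; returns the picture (384x512x3 uint8, blue, green, red); there is no depth.
- r.get_calibration(name): a dict with "fx", "fy", "cx", "cy" (pixels), "pose" (4x4, takes a point from camera to world coordinates); the wrist camera has in their place "T_tool_cam" (4x4, takes a point from camera to tool coordinates, whose origin is the TCP and whose axes are the flange's). Camera axes: x right, y up, looking along -z (the intrinsics and any distortion apply to the point x, -y, -z); pixel columns grow to the right and rows downward; lengths in m; the calibration is good to about 2 mm. A picture is of the moment at which its call begins: read the wrist's pose just before it. get_calibration takes no time and is no camera call.
- r.sign_off(): hands the job in, once; it reports no verdict.
The state is a dict: "t": time; "joint_positions": joint angles; "joint_velocities": joint speeds; "joint_efforts": joint torques, N m; "position": TCP position; "ee_rot": TCP orientation; "contact_force": force on the tool from outside, world axes, zero at the start; "wrist_torque": the same for the moment, N m; "finger_gap": finger opening in m.
Only numpy, scipy, OpenCV 4.12 (cv2) and the standard library are available. Lean on these libraries where they do the work, as an engineer would, in place of code of your own. Each camera call takes 0.05 s, during which the arm holds its last target.

## Task

Push the face-down barrel cradle up against the side of the building block and on up until it tips over onto the block, then slide it wholly onto the block, notches up and lengthwise as before. Lay the loose grey barrel in its two notches, about centred lengthwise, without dropping it. Leave the other objects where they are.

Things in the scene. Friction and masses are not known exactly. Their poses are not given: they have to be found in the camera images.
- block: Fixed plywood building block, 180 mm (own x) by 200 mm (own y), 38 mm high. Origin at the centre of its underside, on the table; z up. Its side at own y = -100 mm is the upright wall before which the cradle lies, square to within 0.15 rad, 15 to 60 mm away. A cradle tipped over it may stay leaning on its top edge until pushed farther on.
- cradle_mid (a point): Centre (half-way up) of the loose beech cradle: 90 mm (own x) by 150 mm (own y) by 35 mm, 0.15 kg. A board 10 mm thick (own z +7.5 to +17.5 mm) on two notched rails. At the start own z is up and it stands on its rails: the board's underside is 25 mm, its top 35 mm above the table. Turned over on the block, own z points down, the notches open upward and this centre is 55.5 mm up.
- barrel_mid (a point): Centre of the loose grey eight-sided barrel, 150 mm long along own x, 20 mm across flats, 0.06 kg, lying on a flat on the table to the right (-y) of the cradle, centre 10 mm up. Laid on the notch floors it runs along the cradle's y, its centre at height -14.5 mm in cradle_mid's own z (69 mm above the table when on the block).
- stand: Bystander: slotted beech stand 70 x 190 mm with five upright grey barrels, 150 mm high. Origin at the centre of its underside.
- tin: Bystander: round blue enamel tin, diameter 95 mm, 78 mm high. Origin at the centre of its underside.
- housing: Bystander: steel clutch housing, stepped round part, diameter 42 mm, 65 mm high. Origin at the centre of its underside.
- cap: Bystander: translucent orange cap, diameter 28 mm, 62 mm high, standing. Origin at the centre of its underside.
- cradle: The same cradle, origin 17.5 mm below cradle_mid along own z, same axes. From this origin: rails z 0 to 25 mm, 90 mm along x, 14 mm thick, centred at y = +39 and -39 mm, so the board (z 25 to 35 mm) overhangs them by 29 mm at each end. Each rail has a notch 28 mm wide (x -14 to +14 mm), 13 mm deep, open on the rails' free side (z = 0).
- barrel: The same barrel, its origin 10 mm from point barrel_mid, at the flat it lies on at the start; same axes.
Not all that is in view belongs to the job. What is shaped like the cradle but orange or purple is not meant. Of the things that look like the barrel, take the one that is nearest to the robot's base at the start.

How it is judged:
By the outcome, as a careful person would: the job done as asked, in the order asked, and still so for the second after the job is handed in, with the robot touching nothing.
It also fails if it takes over 72 s, if anything falls off the work surface, if the arm or the gripper's body presses on something with over 40 N, if the wrist force passes 120 N, or if a joint passes its speed limit or range.

## Working session

There is one attempt and no reset: what is moved stays moved. The work goes in short steps, Python scripts to look and compute and a shell command to move; the robot and the scene stay as the last step left them, time stands still between calls to the robot, and variables do not carry over. Pictures are saved under pics/ and viewed, and the job is handed in when it is done.

```bash
ls; mkdir -p pics
python3 - <<'E'
from cell import r
import cv2,numpy as np
np.set_printoptions(precision=4,suppress=True)
s=r.sense()
for k,v in s.items(): print(k,v)
for n in ["scene","side","wrist"]:
    print(n,r.get_calibration(n))
    cv2.imwrite(f"pics/{n}0.png",r.read_camera(n))
E
```

```text
pics
t 0.0
joint_positions [-0.1103  0.3781  0.0796  1.2744 -0.      1.4605]
joint_velocities [-0.0019 -0.0031  0.0014  0.0005  0.0007  0.0001]
joint_efforts [  0.0005 -46.3601  26.9877   0.0208  -0.0001  -0.    ]
position [0.5744 0.0001 0.2414]
ee_rot [ 0.7071  0.7071 -0.0006 -0.0008]
contact_force [-0.0594 -0.3525 -0.5628]
wrist_torque [-0.0234 -0.013  -0.0114]
finger_gap 0.08538783091042829
scene {'fx': 358.18508485586153, 'fy': 358.18508485586153, 'cx': 254.71943248918467, 'cy': 182.09940492452722, 'pose': array([[-0.0472, -0.5886,  0.8071,  1.3312],
       [ 0.9989, -0.028 ,  0.0381,  0.0088],
       [ 0.0002,  0.808 ,  0.5892,  0.6018],
       [ 0.    ,  0.    ,  0.    ,  1.    ]])}
side {'fx': 443.26396727474037, 'fy': 443.26396727474037, 'cx': 251.83773201351855, 'cy': 188.5848466978245, 'pose': array([[ 0.9714,  0.1192, -0.2054,  0.2869],
       [-0.2374,  0.4723, -0.8489, -1.1406],
       [-0.0042,  0.8733,  0.4871,  0.6892],
       [ 0.    ,  0.    ,  0.    ,  1.    ]])}
wrist {'fx': 302.8079319919951, 'fy': 302.8079319919951, 'cx': 254.152527473914, 'cy': 184.47020805947287, 'T_tool_cam': array([[-0.0001,  0.9616,  0.2745,  0.0705],
       [ 1.    ,  0.0003, -0.0005,  0.0001],
       [-0.0005,  0.2745, -0.9616, -0.1312],
       [ 0.    ,  0.    ,  0.    ,  1.    ]])}
```

View pics/scene0.png

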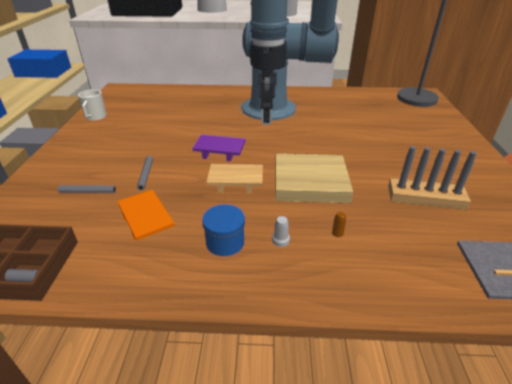

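View pics/side0.png

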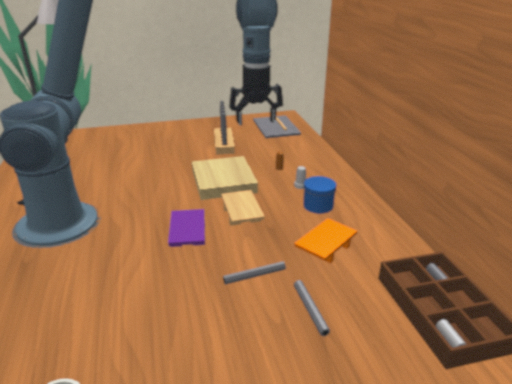

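View pics/wrist0.png

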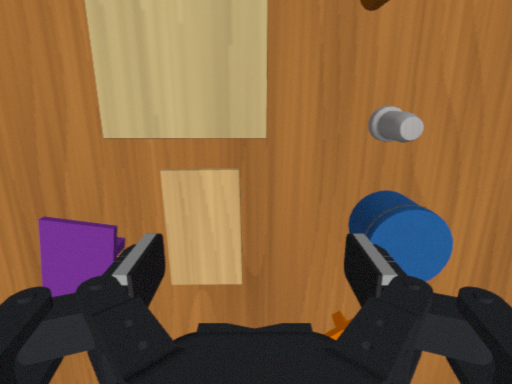

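The scene picture shows the pale cradle at about (235,178) beside the block at (313,178). The purple and orange look-alikes are at (220,147) and (146,213). The grey rods are at (145,172), which is nearer the base, and (86,189).

```bash
cat > h.py <<'E'
from cell import r
import cv2,numpy as np
from scipy.spatial.transform import Rotation as R
np.set_printoptions(precision=4,suppress=True)
def campose(name,s=None):
    c=r.get_calibration(name)
    if name!="wrist": return c,c["pose"]
    s=s or r.sense(); T=np.eye(4);T[:3,:3]=R.from_quat(s["ee_rot"]).as_matrix();T[:3,3]=s["position"]
    return c,T@c["T_tool_cam"]
def pix(name,u,v,z,s=None):
    c,P=campose(name,s)
    d=P[:3,:3]@np.array([(u-c["cx"])/c["fx"],-(v-c["cy"])/c["fy"],-1]);o=P[:3,3]
    return o+d*(z-o[2])/d[2]
def proj(name,p,s=None):
    c,P=campose(name,s)
    q=P[:3,:3].T@(np.array(p)-P[:3,3])
    return np.array([c["cx"]+c["fx"]*q[0]/-q[2],c["cy"]-c["fy"]*q[1]/-q[2]])
def shot(name,fn,crop=None,k=1):
    s=r.sense(); im=r.read_camera(name)
    cv2.imwrite("pics/raw_"+fn,im)
    if crop: im=im[crop[1]:crop[3],crop[0]:crop[2]]
    if k!=1: im=cv2.resize(im,None,fx=k,fy=k,interpolation=cv2.INTER_CUBIC)
    cv2.imwrite("pics/"+fn,im); return s
def st():
    s=r.sense(); print("t",s["t"],"pos",s["position"],"F",s["contact_force"],"gap",s["finger_gap"],"yaw",R.from_quat(s["ee_rot"]).as_matrix()[:2,0]); return s
E
python3 - <<'E'
import cv2
im=cv2.imread('pics/scene0.png'); cv2.imwrite('pics/sc0c.png',cv2.resize(im[120:270,100:360],None,fx=3,fy=3,interpolation=2))
im=cv2.imread('pics/side0.png'); cv2.imwrite('pics/si0c.png',cv2.resize(im[140:345,160:360],None,fx=2.9,fy=2.9,interpolation=2))
im=cv2.imread('pics/wrist0.png'); cv2.imwrite('pics/wr0c.png',cv2.resize(im[100:320,20:290],None,fx=2.7,fy=2.7,interpolation=2))
E
```

```text
(no output)
```

View pics/sc0c.png

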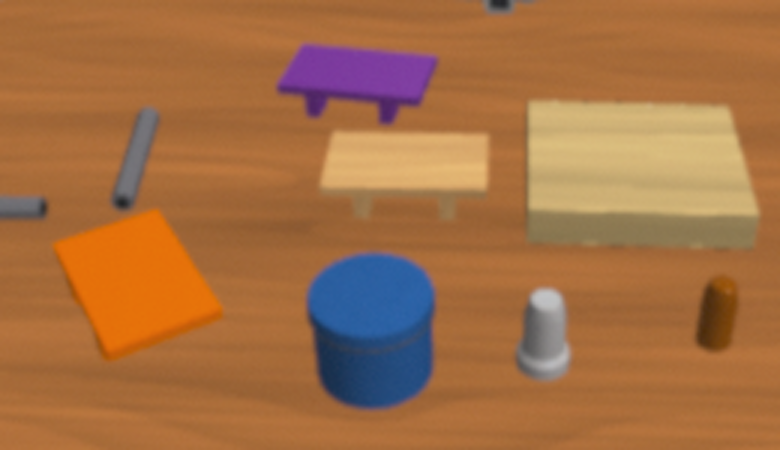

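View pics/si0c.png

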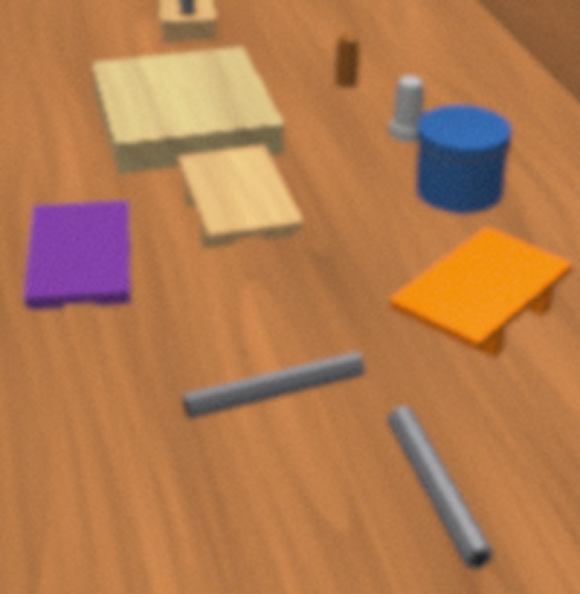

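View pics/wr0c.png

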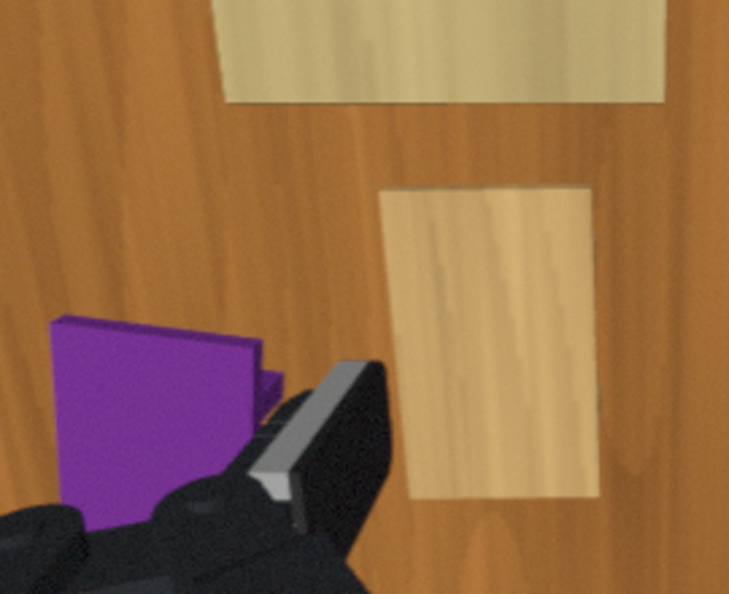

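Run:
```python
from h import *
S={"position":[0.5744,0.0001,0.2414],"ee_rot":[0.7071,0.7071,-0.0006,-0.0008]}
def w(x,y,z): return pix("wrist",20+x/2.7,100+y/2.7,z,S)[:2]
def sc(x,y,z): return pix("scene",100+x/3,120+y/3,z)[:2]
def si(x,y,z): return pix("side",160+x/2.9,140+y/2.9,z)[:2]
print("cradle W",[w(*p,.035) for p in [(379,190),(591,187),(600,497),(411,498)]])
print("cradle S",[sc(*p,.035) for p in [(332,132),(489,134),(488,190),(320,190)]])
print("cradle side",[si(*p,.035) for p in [(180,155),(265,147),(300,222),(206,235)]])
print("block W",[w(*p,.038) for p in [(225,102),(665,102)]])
print("block S",[sc(*p,.038) for p in [(529,101),(727,106),(752,214),(527,211)]])
print("block side",[si(*p,.038) for p in [(94,63),(244,48),(283,126),(118,144)]])
print("purple W",[w(*p,.035) for p in [(65,316),(262,341)]])
print("purple S",[sc(*p,.035) for p in [(305,45),(437,57),(421,100),(280,90)]])
print("barrel side top",[si(*p,.01) for p in [(187,405),(362,363)]])
print("barrel S",[sc(*p,.01) for p in [(149,110),(123,203)]])
print("barrel2 side",[si(*p,.01) for p in [(400,410),(480,557)]])
print("tin", sc(374,380,0), "housing",sc(543,365,0),"cap",sc(715,340,0))
```

```text
cradle W [array([ 0.4669, -0.0089]), array([ 0.5568, -0.0076]), array([ 0.5589, -0.1582]), array([ 0.4693, -0.1588])]
cradle S [array([ 0.4723, -0.1589]), array([ 0.4686, -0.008 ]), array([ 0.5594, -0.0063]), array([ 0.5665, -0.1558])]
cradle side [array([ 0.4699, -0.0076]), array([ 0.5584, -0.0127]), array([ 0.5563, -0.16  ]), array([ 0.4664, -0.1602])]
block W [array([0.4081, 0.0286]), array([0.5876, 0.0286])]
block S [array([0.4113, 0.0303]), array([0.4115, 0.2266]), array([0.5876, 0.2217]), array([0.5925, 0.0283])]
block side [array([0.4107, 0.2251]), array([0.5898, 0.2222]), array([0.5864, 0.0215]), array([0.4109, 0.0255])]
purple W [array([ 0.3227, -0.0663]), array([ 0.4086, -0.0783])]
purple S [array([ 0.3014, -0.2138]), array([ 0.3212, -0.068 ]), array([ 0.4097, -0.0781]), array([ 0.3971, -0.2234])]
barrel side top [array([ 0.4102, -0.3592]), array([ 0.5605, -0.343 ])]
barrel S [array([ 0.4021, -0.3617]), array([ 0.5613, -0.34  ])]
barrel2 side [array([ 0.5721, -0.4057]), array([ 0.5763, -0.5619])]
tin [ 0.7604 -0.0868] housing [0.7385 0.042 ] cap [0.7045 0.1789]
```

Cradle centre is about (0.513, -0.084) and its board end is at y = -0.159. The block wall is at y ≈ 0.028 with x from 0.411 to 0.589. Barrel centre is about (0.484, -0.351). The three views agree to a few mm and the sizes match (90 x 150, 180 x 196, 150). I'll move behind the cradle with the fingers half open.

```bash
python3 -m inch '-0.195 -0.062 0.10 0 0.45;-0.195 -0.062 0.14 0 0.45;-0.195 -0.062 0.14 0 0.45;-0.195 -0.062 0.14 0 0.45;-0.195 -0.062 0.14 0 0.45' 40; python3 -m inch '0 0 0.05 0 0.45;0 0 0.084 0 0.45;0 0 0.084 0 0.45'
python3 - <<'E'
from h import *
st(); shot("side","s1.png",(160,140,360,345),2.9)
E
```

```text
t: 0.78
position: [0.5093, -0.1964, 0.0989]
ee_rot: [0.709, 0.705, -0.001, -0.003]
contact_force: [-0.4, 0.8, 0.1]
finger_gap: 0.0474
t: 1.15
position: [0.5112, -0.1929, 0.0165]
ee_rot: [0.707, 0.708, -0.001, -0.003]
contact_force: [-0.9, 0.0, 1.8]
finger_gap: 0.047
t 1.15 pos [ 0.5112 -0.1929  0.0165] F [-0.8837  0.016   1.7906] gap 0.047029748569206116 yaw [-0.0011  1.    ]
```

View pics/s1.png

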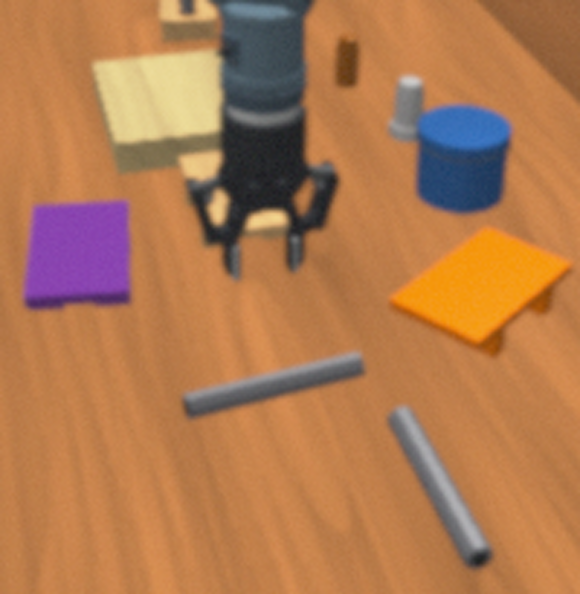

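The side view shows both finger tips, at crop (235,275) and (295,268), just behind the cradle's near end. Now I'll push it gently to the wall.

```bash
python3 -m inch '0.015 0 0 0 0.45;0.028 0 0 0 0.45;0.038 0 0 0 0.45;0.046 0 0 0 0.45;0.052 0 0 0 0.45'; python3 -m inch '0.004 0 0 0 0.45;0.008 0 0 0 0.45;0.011 0 0 0 0.45';python3 - <<'E'
from h import *
st(); shot("wrist","w1.png"); shot("side","s2.png",(160,140,360,345),2.9)
E
```

```text
t: 1.82
position: [0.5133, -0.1426, 0.0186]
ee_rot: [0.707, 0.707, 0.0, 0.0]
contact_force: [-0.7, -1.1, 1.4]
finger_gap: 0.0474
t: 2.2
position: [0.5132, -0.1335, 0.0184]
ee_rot: [0.707, 0.707, -0.001, 0.001]
contact_force: [0.1, -11.3, -0.7]
finger_gap: 0.0469
t 2.2 pos [ 0.5132 -0.1335  0.0184] F [  0.0746 -11.3432  -0.7496] gap 0.046897925389006084 yaw [0.0005 1.    ]
```

View pics/w1.png

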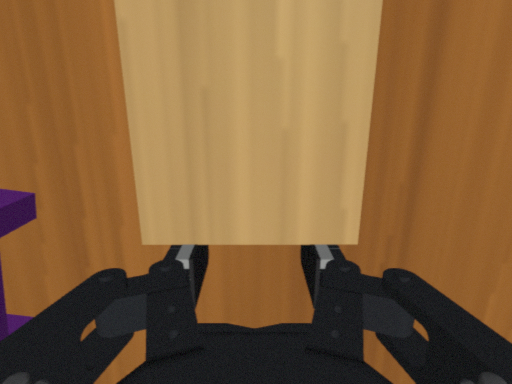

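View pics/s2.png

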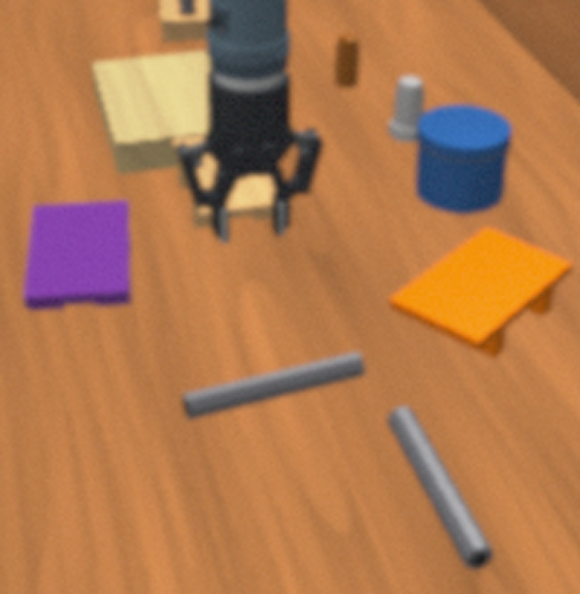

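At y = -0.1335 the force is 11 N, so the cradle is square against the wall; the wrist view shows its end edge parallel at row 244. I'll keep the pressure and lift.

```bash
python3 -m inch '0.0005 0 -0.004 0 0.45;0.0005 0 -0.008 0 0.45;0.0005 0 -0.012 0 0.45'
python3 - <<'E'
from h import *
st(); shot("side","s3.png",(160,140,360,345),2.9);shot("scene","c3.png",(190,100,350,220),4.5)
E
```

```text
t: 2.68
position: [0.5131, -0.1336, 0.0304]
ee_rot: [0.708, 0.707, -0.002, 0.001]
contact_force: [-0.2, -7.0, -0.3]
finger_gap: 0.0474
t 2.675 pos [ 0.5131 -0.1336  0.0304] F [-0.2326 -7.0107 -0.2915] gap 0.0474495781593574 yaw [0.0012 1.    ]
```

View pics/c3.png

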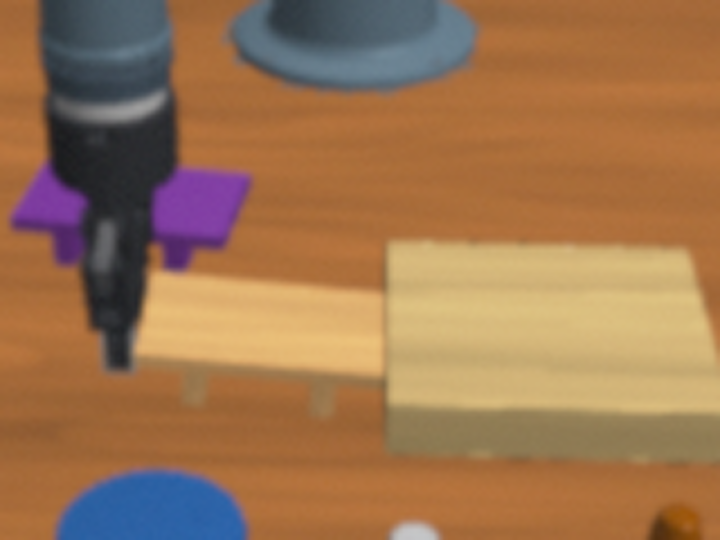

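The scene view shows the board's left end rising, with the finger tip at crop (118,368) just below it and the far end held against the block. It tilts as wanted, so I'll go on along the arc.

```bash
python3 -m inch '0.0005 0 -0.005 0 0.45;0.001 0 -0.01 0 0.45;0.0018 0 -0.014 0 0.45'; python3 -m inch '0.001 0 -0.004 0 0.45;0.0025 0 -0.009 0 0.45;0.004 0 -0.013 0 0.45'
python3 - <<'E'
from h import *
st(); shot("scene","c4.png",(190,100,350,220),4.5)
E
```

```text
t: 3.15
position: [0.5133, -0.1324, 0.0447]
ee_rot: [0.708, 0.707, -0.002, 0.002]
contact_force: [-0.3, -8.7, 0.4]
finger_gap: 0.0469
t: 3.52
position: [0.5135, -0.1301, 0.0582]
ee_rot: [0.708, 0.706, -0.003, 0.003]
contact_force: [-1.7, -13.7, 2.2]
finger_gap: 0.0471
t 3.525 pos [ 0.5135 -0.1301  0.0582] F [ -1.7185 -13.6652   2.1876] gap 0.04712082938772488 yaw [0.0022 1.    ]
```

View pics/c4.png

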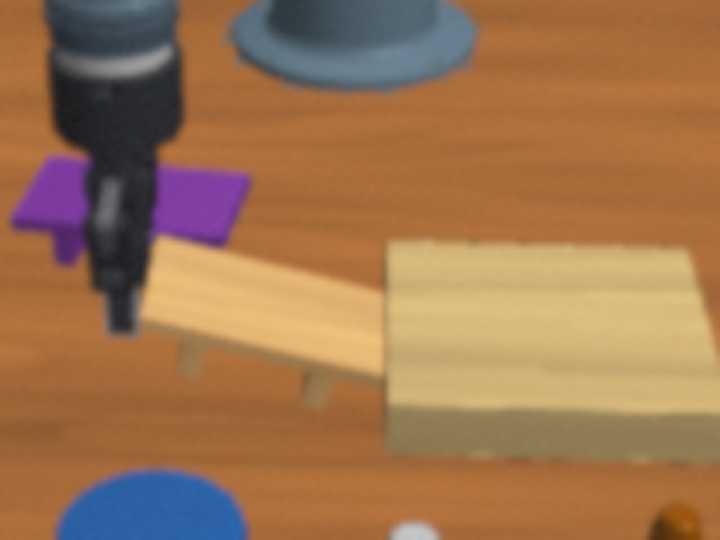

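```bash
python3 -m inch '0.0005 0 -0.006 0 0.45;0.0015 0 -0.012 0 0.45;0.003 0 -0.017 0 0.45'; python3 -m inch '0.002 0 -0.006 0 0.45;0.0045 0 -0.012 0 0.45;0.007 0 -0.018 0 0.45'
python3 - <<'E'
from h import *
st(); shot("scene","c5.png",(190,100,350,220),4.5)
E
```

```text
t: 3.95
position: [0.5134, -0.1256, 0.075]
ee_rot: [0.708, 0.706, -0.002, 0.002]
contact_force: [-0.4, -9.2, 1.3]
finger_gap: 0.047
t: 4.32
position: [0.5135, -0.1182, 0.0931]
ee_rot: [0.708, 0.707, -0.002, 0.002]
contact_force: [-1.3, -6.3, 2.8]
finger_gap: 0.0468
t 4.325 pos [ 0.5135 -0.1182  0.0931] F [-1.2754 -6.2975  2.8427] gap 0.0467567460629413 yaw [0.0015 1.    ]
```

View pics/c5.png

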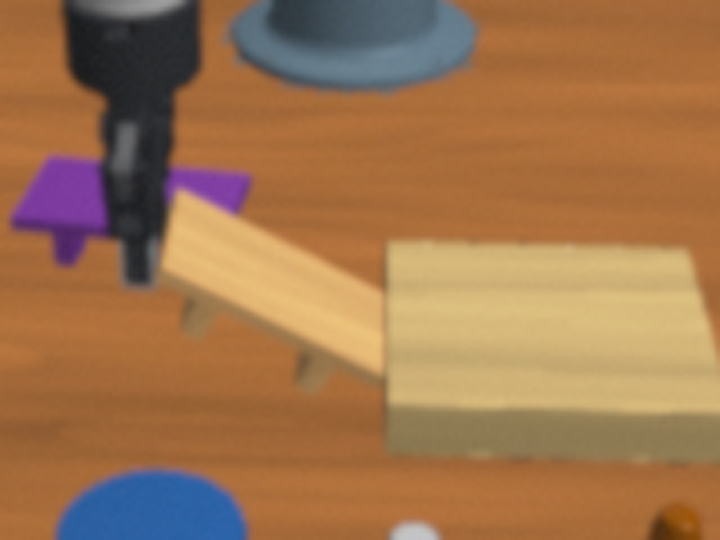

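```bash
python3 -m inch '0.004 0 -0.007 0 0.45;0.0085 0 -0.014 0 0.45;0.014 0 -0.022 0 0.45'; python3 -m inch '0.006 0 -0.006 0 0.45;0.012 0 -0.012 0 0.45;0.018 0 -0.018 0 0.45'
python3 - <<'E'
from h import *
st(); shot("scene","c6.png",(190,100,350,220),4.5)
E
```

```text
t: 4.75
position: [0.5127, -0.1008, 0.1145]
ee_rot: [0.707, 0.707, 0.0, -0.001]
contact_force: [0.2, -0.2, 0.9]
finger_gap: 0.0473
t: 5.12
position: [0.513, -0.0832, 0.1327]
ee_rot: [0.707, 0.707, 0.0, -0.0]
contact_force: [-1.2, 0.7, -0.4]
finger_gap: 0.047
t 5.125 pos [ 0.513  -0.0832  0.1327] F [-1.2022  0.7099 -0.4248] gap 0.04700014960463613 yaw [-0.0002  1.    ]
```

View pics/c6.png

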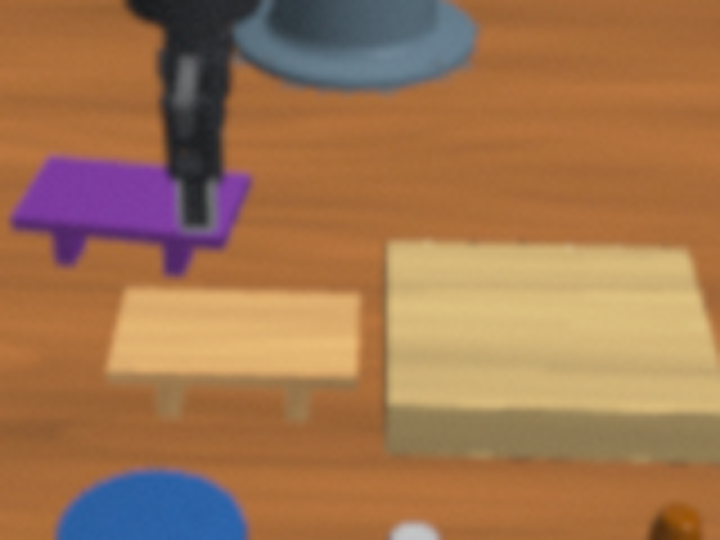

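At this step the cradle slipped off the finger tip and fell back flat, still aligned and about 16 mm from the wall (right end at crop x 360, wall at 387). Its tip margin was too small and the push too weak. I'll retry with the finger lower and more forward pressure.

```bash
python3 - <<'E'
from h import *
for p in [(125,288),(361,292),(358,380),(107,377)]: print(pix("scene",190+p[0]/4.5,100+p[1]/4.5,.035))
E
python3 -m inch '-0.05 0 0 0 0.45;-0.10 0 0 0 0.45;-0.11 0 0 0 0.45'; python3 -m inch '0 0 0.06 0 0.45;0 0 0.115 0 0.45;0 0 0.119 0 0.45;0 0 0.119 0 0.45'
```

```text
[ 0.4713 -0.1384  0.035 ]
[0.4688 0.0128 0.035 ]
[0.5635 0.0122 0.035 ]
[ 0.5676 -0.1365  0.035 ]
t: 5.55
position: [0.5133, -0.1964, 0.1325]
ee_rot: [0.708, 0.706, -0.0, 0.001]
contact_force: [-0.7, -0.1, 0.3]
finger_gap: 0.0471
t: 6.05
position: [0.5133, -0.1933, 0.0143]
ee_rot: [0.707, 0.707, 0.0, -0.0]
contact_force: [-0.8, -0.5, 0.3]
finger_gap: 0.047
```

```bash
python3 -m inch '0.02 0 0.001 0 0.45;0.033 0 0.002 0 0.45;0.043 0 0.002 0 0.45;0.051 0 0.002 0 0.45;0.056 0 0.002 0 0.45'; python3 -m inch '0.003 0 0 0 0.45;0.0055 0 0 0 0.45;0.0065 0 0 0 0.45'
```

```text
t: 6.68
position: [0.5135, -0.1376, 0.0117]
ee_rot: [0.707, 0.707, -0.0, 0.001]
contact_force: [-0.4, -1.8, 1.9]
finger_gap: 0.0469
t: 7.05
position: [0.5134, -0.1336, 0.0115]
ee_rot: [0.707, 0.707, -0.002, 0.002]
contact_force: [-0.5, -10.2, -1.5]
finger_gap: 0.0468
```

```bash
python3 -m inch '0.001 0 -0.004 0 0.45;0.001 0 -0.008 0 0.45;0.001 0 -0.013 0 0.45;0.0015 0 -0.019 0 0.45;0.002 0 -0.026 0 0.45'; python3 -m inch '0.001 0 -0.006 0 0.45;0.0025 0 -0.0125 0 0.45;0.004 0 -0.019 0 0.45;0.0055 0 -0.025 0 0.45'
```

```text
t: 7.68
position: [0.5135, -0.1325, 0.0378]
ee_rot: [0.708, 0.706, -0.002, 0.002]
contact_force: [-0.9, -10.0, 0.4]
finger_gap: 0.0467
t: 8.18
position: [0.5137, -0.1272, 0.0632]
ee_rot: [0.708, 0.706, -0.002, 0.003]
contact_force: [-0.2, -9.6, 1.3]
finger_gap: 0.0471
```

```bash
python3 -m inch '0.0025 0 -0.005 0 0.45;0.0055 0 -0.011 0 0.45'; python3 -m inch '0.003 0 -0.005 0 0.45;0.006 0 -0.010 0 0.45';python3 - <<'E'
from h import *
st(); shot("scene","c7.png",(190,100,350,220),4.5)
E
```

```text
t: 8.43
position: [0.5139, -0.1231, 0.0746]
ee_rot: [0.708, 0.706, -0.003, 0.004]
contact_force: [-2.1, -14.7, 4.3]
finger_gap: 0.0466
t: 8.68
position: [0.5142, -0.1184, 0.0852]
ee_rot: [0.708, 0.706, -0.004, 0.005]
contact_force: [-3.5, -18.6, 7.7]
finger_gap: 0.047
t 8.675 pos [ 0.5142 -0.1184  0.0852] F [ -3.4774 -18.5759   7.684 ] gap 0.047004078891359546 yaw [0.0032 0.9999]
```

View pics/c7.png

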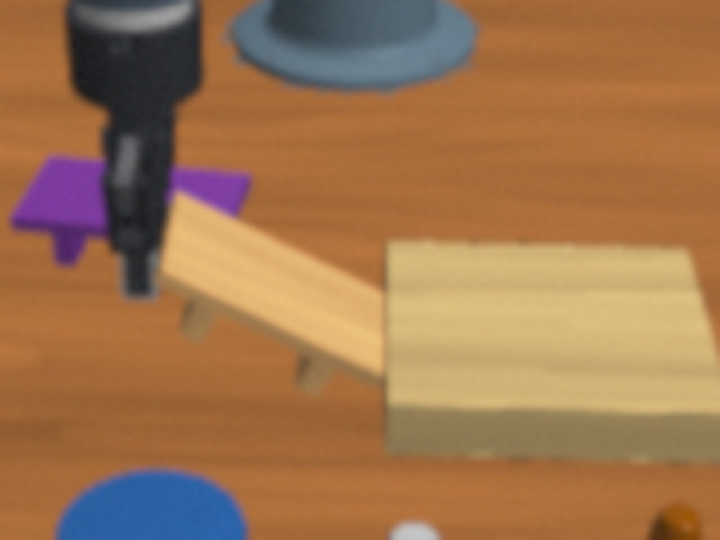

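Now the finger tip, crop (140,295), is well below the board's end. Next I'll push forward only; the board may settle onto the table without passing the tip.

```bash
python3 -m inch '0.002 0 -0.001 0 0.45;0.004 0 -0.002 0 0.45'; python3 -m inch '0.002 0 -0.000 0 0.45;0.004 0 -0.000 0 0.45';python3 - <<'E'
from h import *
shot("scene","c8.png",(190,100,350,220),4.5)
E
```

```text
t: 8.98
position: [0.5148, -0.1163, 0.088]
ee_rot: [0.708, 0.706, -0.005, 0.007]
contact_force: [-5.4, -24.3, 11.5]
finger_gap: 0.0471
t: 9.22
position: [0.5153, -0.1155, 0.0891]
ee_rot: [0.709, 0.705, -0.008, 0.01]
contact_force: [-6.7, -31.7, 16.8]
finger_gap: 0.0471
```

View pics/c8.png

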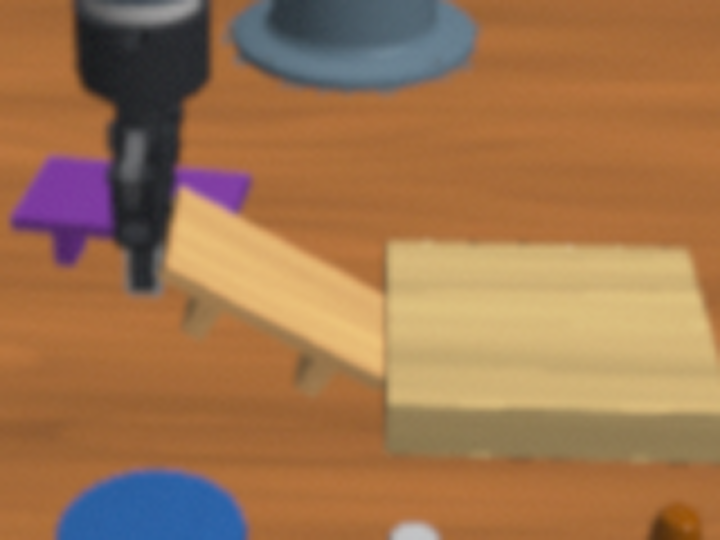

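It jams at 32 N, so friction is high and the arc should be followed with moderate pressure. I'll ease by moving up along the arc.

```bash
python3 -m inch '0.000 0 -0.004 0 0.45;0.001 0 -0.008 0 0.45'; python3 -m inch '0.002 0 -0.004 0 0.45;0.004 0 -0.008 0 0.45'
```

```text
t: 9.52
position: [0.5125, -0.1027, 0.093]
ee_rot: [0.707, 0.707, 0.0, -0.001]
contact_force: [0.4, 0.3, -0.1]
finger_gap: 0.0469
t: 9.78
position: [0.5127, -0.0985, 0.1012]
ee_rot: [0.707, 0.707, -0.0, -0.001]
contact_force: [-0.3, -0.1, -0.4]
finger_gap: 0.0469
```

Run:
```python
from h import *
shot("scene","c9.png",(190,100,350,220),4.5)
```

```text
(no output)
```

View pics/c9.png

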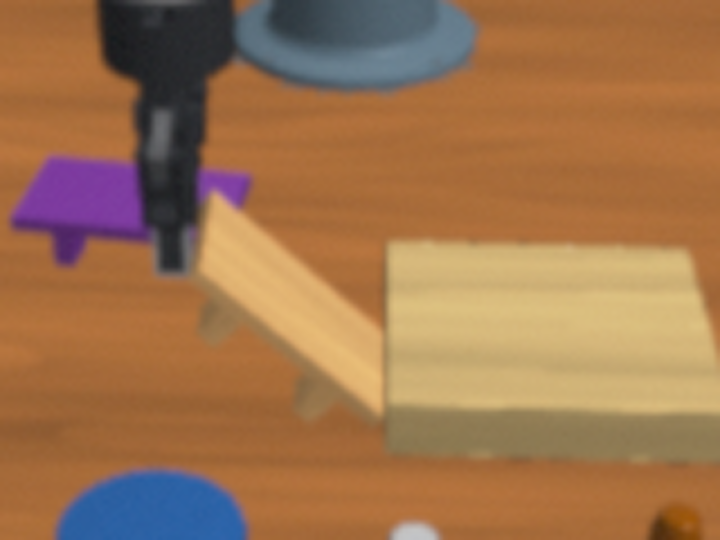

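The front edge has slid down toward the table and the board now stands at about 42°, still resting on the finger (tip at crop (175,272), just under the end). I'll go on pushing forward and gently up.

```bash
python3 -m inch '0.004 0 -0.003 0 0.45;0.009 0 -0.006 0 0.45;0.014 0 -0.010 0 0.45'; python3 -m inch '0.006 0 -0.004 0 0.45;0.012 0 -0.008 0 0.45;0.018 0 -0.011 0 0.45';python3 - <<'E'
from h import *
shot("scene","c10.png",(190,100,350,220),4.5)
E
```

```text
t: 10.2
position: [0.5134, -0.085, 0.1119]
ee_rot: [0.707, 0.707, 0.0, 0.0]
contact_force: [-0.6, -2.3, 1.0]
finger_gap: 0.0467
t: 10.58
position: [0.513, -0.0664, 0.1225]
ee_rot: [0.707, 0.707, 0.0, -0.0]
contact_force: [0.0, -0.6, 0.6]
finger_gap: 0.047
```

View pics/c10.png

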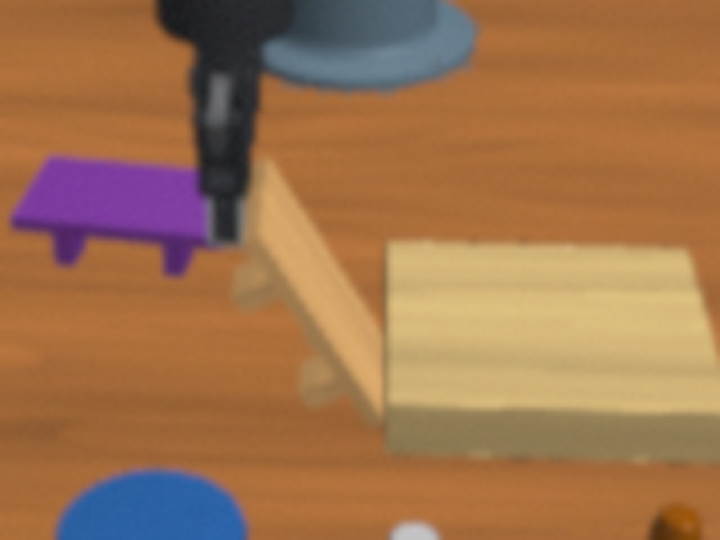

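About 60° now and the push force is small. On toward upright, raising the tip to stay above the rail.

```bash
python3 -m inch '0.006 0 -0.003 0 0.45;0.012 0 -0.006 0 0.45;0.018 0 -0.009 0 0.45;0.024 0 -0.012 0 0.45'; python3 -m inch '0.006 0 -0.002 0 0.45;0.012 0 -0.004 0 0.45;0.018 0 -0.006 0 0.45;0.024 0 -0.008 0 0.45';python3 - <<'E'
from h import *
shot("scene","c11.png",(190,100,350,220),4.5)
E
```

```text
t: 11.12
position: [0.5128, -0.0426, 0.1344]
ee_rot: [0.707, 0.707, -0.0, -0.0]
contact_force: [-0.3, -0.9, -0.1]
finger_gap: 0.0471
t: 11.62
position: [0.513, -0.0188, 0.1424]
ee_rot: [0.707, 0.707, 0.0, 0.0]
contact_force: [-0.3, 0.0, -0.2]
finger_gap: 0.0474
```

View pics/c11.png

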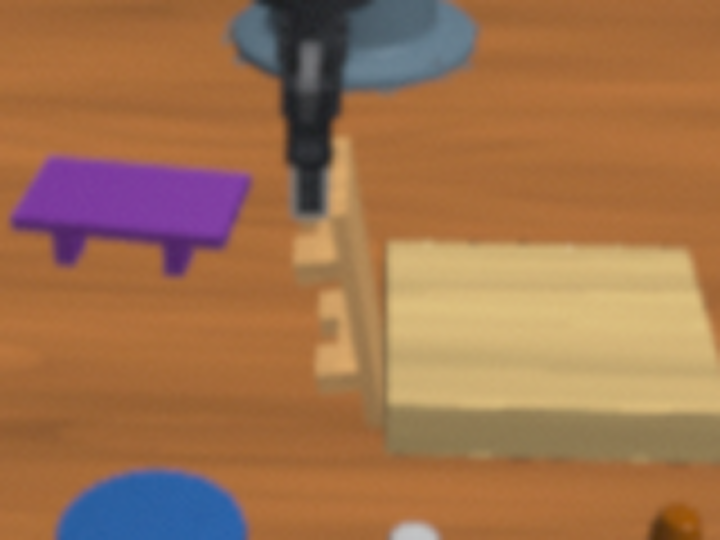

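Nearly upright (about 80°), with the tip at crop (310,215) pushing just under the top end. I'll push it slowly past the vertical.

```bash
python3 -m inch '0.006 0 -0.001 0 0.45;0.012 0 -0.002 0 0.45;0.018 0 -0.002 0 0.45;0.024 0 -0.002 0 0.45'; python3 -m inch '0.005 0 0 0 0.45;0.010 0 0 0 0.45;0.014 0 0 0 0.45;0.018 0 0 0 0.45';python3 - <<'E'
from h import *
shot("scene","c12.png",(190,100,350,220),4.5)
E
```

```text
t: 12.18
position: [0.513, 0.0053, 0.1443]
ee_rot: [0.707, 0.707, 0.0, 0.0]
contact_force: [0.2, -0.2, -0.5]
finger_gap: 0.0471
t: 12.68
position: [0.513, 0.023, 0.1443]
ee_rot: [0.707, 0.707, -0.0, -0.0]
contact_force: [0.4, -0.6, -0.4]
finger_gap: 0.047
```

View pics/c12.png

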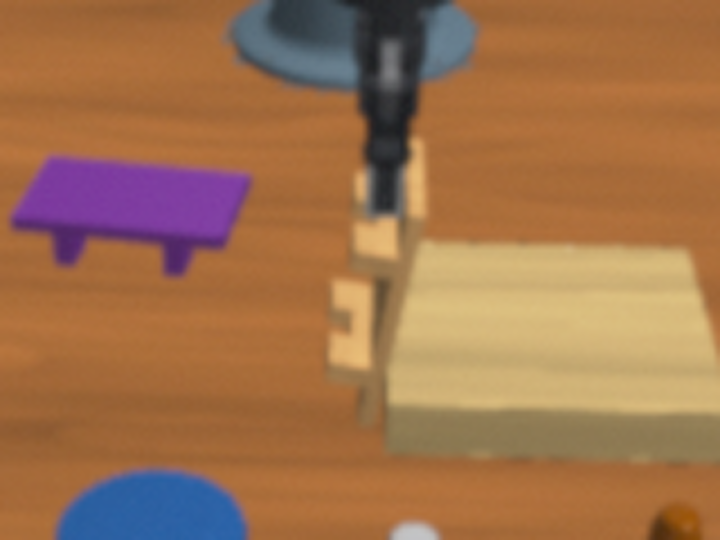

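```bash
python3 -m inch '0.005 0 0 0 0.45;0.010 0 0 0 0.45;0.015 0 0 0 0.45;0.020 0 0 0 0.45;0.020 0 0 0 0.45';python3 - <<'E'
from h import *
shot("scene","c13.png",(190,100,350,220),4.5)
E
```

```text
t: 13.35
position: [0.513, 0.0432, 0.1443]
ee_rot: [0.707, 0.707, 0.0, 0.0]
contact_force: [-0.1, -0.3, -1.0]
finger_gap: 0.0468
```

View pics/c13.png

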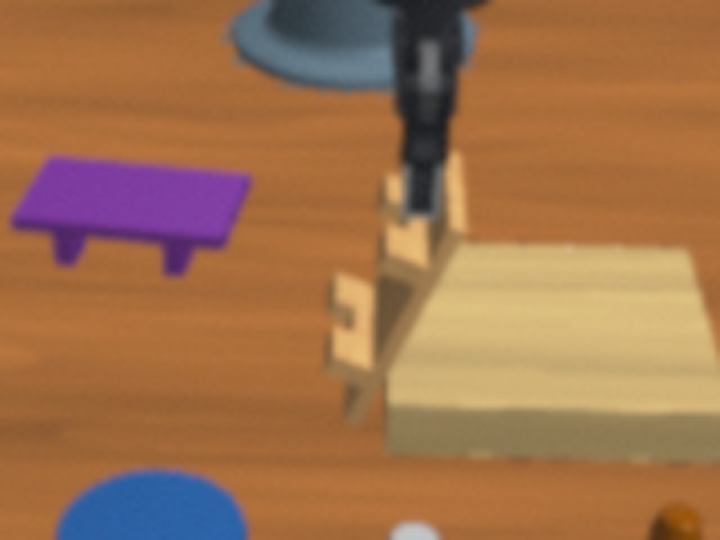

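```bash
python3 -m inch '0.005 0 0.002 0 0.45;0.010 0 0.004 0 0.45;0.015 0 0.006 0 0.45;0.020 0 0.008 0 0.45;0.020 0 0.008 0 0.45';python3 - <<'E'
from h import *
shot("scene","c14.png",(190,100,350,220),4.5)
E
```

```text
t: 14.02
position: [0.5128, 0.0632, 0.1361]
ee_rot: [0.707, 0.707, -0.0, -0.0]
contact_force: [0.5, -0.1, -0.1]
finger_gap: 0.0469
```

View pics/c14.png

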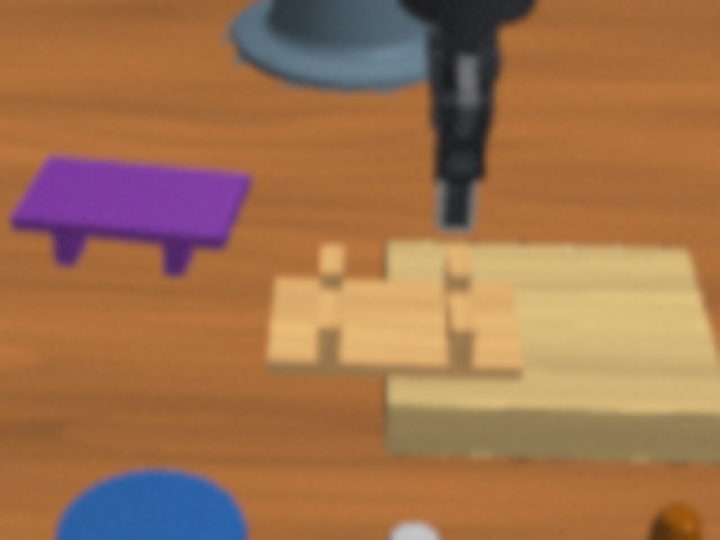

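It has tipped over, notches up, and lies with about 70 mm overhanging the block edge (end at crop x 268, edge at 387). That is nearly balanced, so I'll measure before pushing.

Run:
```python
from h import *
s=shot("wrist","w15.png"); shot("side","s15.png",(160,140,360,345),2.9)
shot("scene","c15.png",(190,100,350,220),4.5)
for p in [(277,277),(515,280),(521,370),(267,362)]: print(pix("scene",190+p[0]/4.5,100+p[1]/4.5,.048))
```

```text
[ 0.4738 -0.0406  0.048 ]
[0.4702 0.1096 0.048 ]
[0.5668 0.1069 0.048 ]
[ 0.5659 -0.0415  0.048 ]
```

View pics/w15.png

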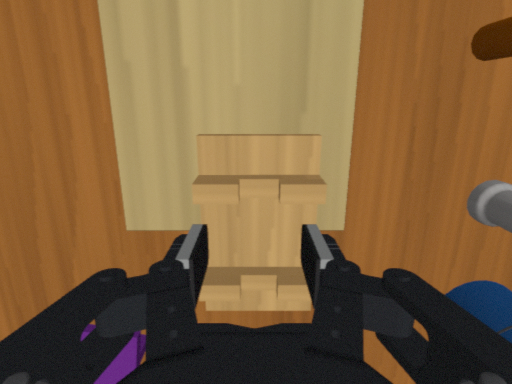

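View pics/s15.png

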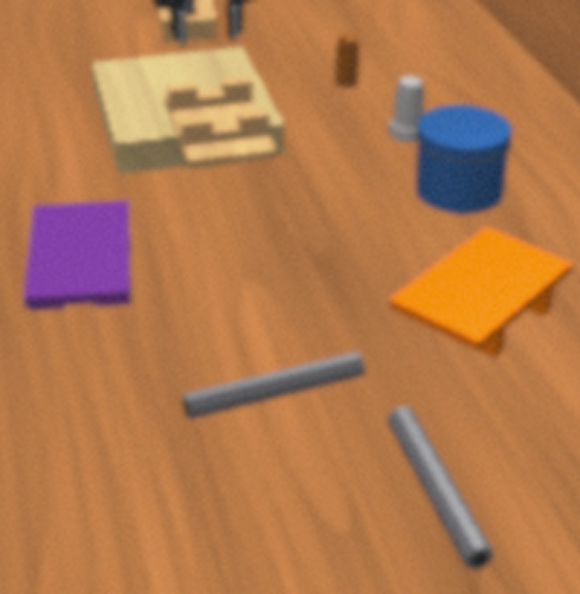

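The side and wrist views confirm it: lying flat on the block with rails and notches up. Board spans y from -0.041 to 0.108, centred at y ≈ 0.034, x ≈ 0.515. I'll push from inside against the far rail, so that it is pressed toward the block and not off its edge.

```bash
python3 -m inch '-0.029 0.001 0 0 0.45;-0.029 0.001 0 0 0.45;-0.029 0.001 0.03 0 0.45;-0.029 0.001 0.06 0 0.45;-0.029 0.001 0.07 0 0.45'; python3 -m inch '0.01 0 0 0 0.45;0.020 0 0 0 0.45;0.028 0 0 0 0.45;0.036 0 0 0 0.45;0.044 0 0 0 0.45'
python3 - <<'E'
from h import *
shot("scene","c16.png",(190,100,350,220),4.5)
E
```

```text
t: 14.85
position: [0.5124, 0.0343, 0.0647]
ee_rot: [0.707, 0.707, -0.001, -0.001]
contact_force: [-0.2, -1.0, 0.3]
finger_gap: 0.0471
t: 15.48
position: [0.5145, 0.0783, 0.0668]
ee_rot: [0.707, 0.707, 0.0, 0.001]
contact_force: [0.2, -1.9, 1.5]
finger_gap: 0.0472
```

View pics/c16.png

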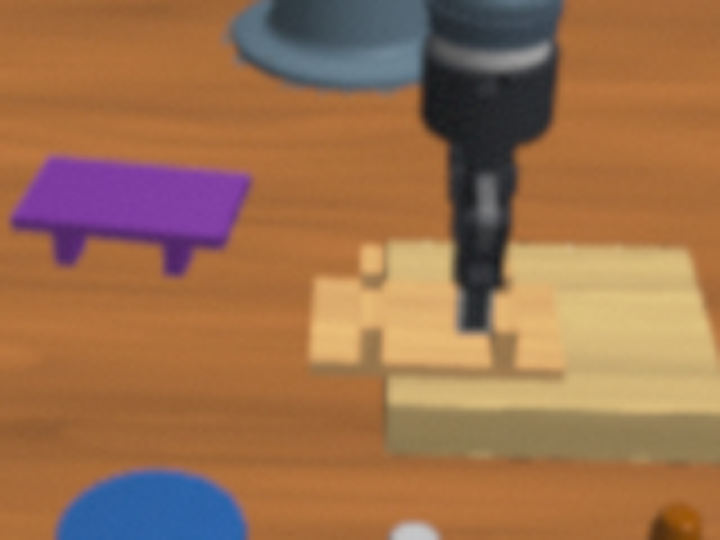

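It slides well on the far rail, the left end having moved to crop x 310. Another 68 mm to go.

```bash
python3 -m inch '0.009 0 0 0 0.45;0.018 0 0 0 0.45;0.027 0 0 0 0.45;0.035 0 0 0 0.45;0.042 0 0 0 0.45'; python3 -m inch '0.008 0 0 0 0.45;0.015 0 0 0 0.45;0.021 0 0 0 0.45;0.026 0 0 0 0.45'; python3 -m inch '-0.012 0 0 0 0.45;-0.012 0 0 0 0.45;-0.012 0 -0.05 0 0.45;-0.012 0 -0.10 0 0.45'
python3 - <<'E'
from h import *
s=shot("wrist","w17.png"); shot("side","s17.png",(180,110,310,210),5)
shot("scene","c17.png",(210,110,370,230),4.5)
E
```

```text
t: 16.15
position: [0.514, 0.1204, 0.0663]
ee_rot: [0.707, 0.707, -0.0, 0.0]
contact_force: [1.2, -1.8, 1.1]
finger_gap: 0.0471
t: 16.65
position: [0.514, 0.1461, 0.0663]
ee_rot: [0.707, 0.707, -0.0, 0.0]
contact_force: [-0.3, -1.6, 0.5]
finger_gap: 0.0472
t: 17.15
position: [0.5131, 0.1334, 0.1668]
ee_rot: [0.707, 0.707, -0.001, -0.001]
contact_force: [1.1, 0.5, -0.4]
finger_gap: 0.0473
```

View pics/c17.png

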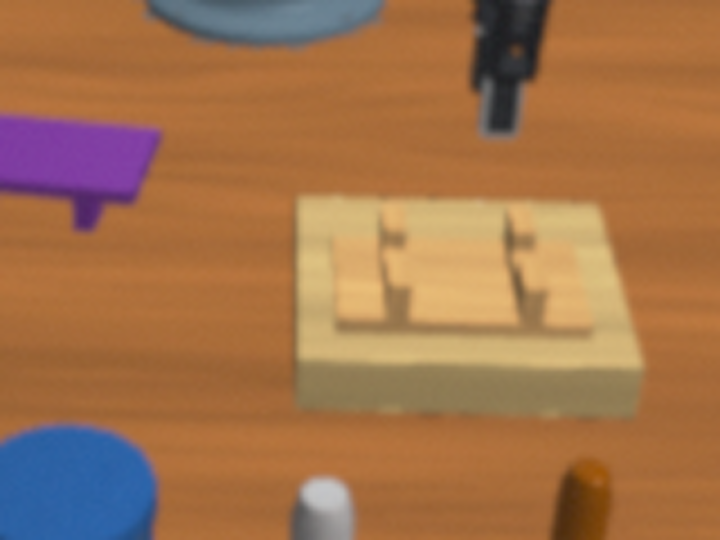

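View pics/s17.png

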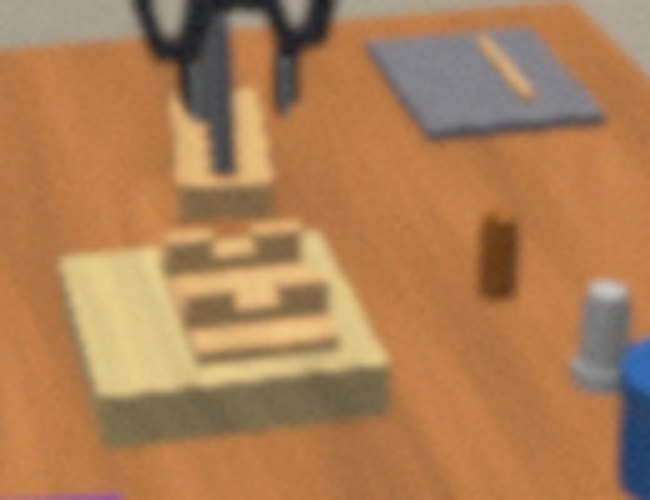

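View pics/w17.png

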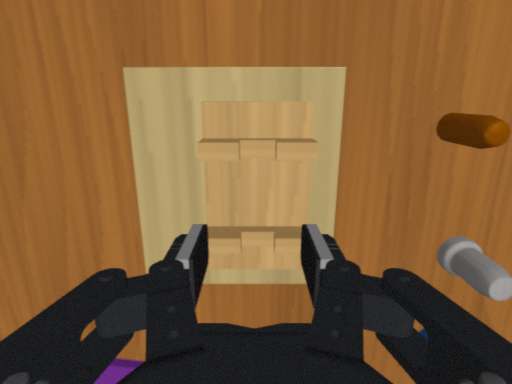

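The cradle now lies wholly on the block, with margin on every side. I'll measure it and the notches more closely.

Run:
```python
import cv2
im=cv2.imread('pics/raw_w17.png'); cv2.imwrite('pics/w17c.png',cv2.resize(im[90:290,180:340],None,fx=4,fy=3,interpolation=2))
im=cv2.imread('pics/raw_c17.png'); cv2.imwrite('pics/c17c.png',cv2.resize(im[145:195,275:350],None,fx=10,fy=10,interpolation=2))
```

```text
(no output)
```

View pics/w17c.png

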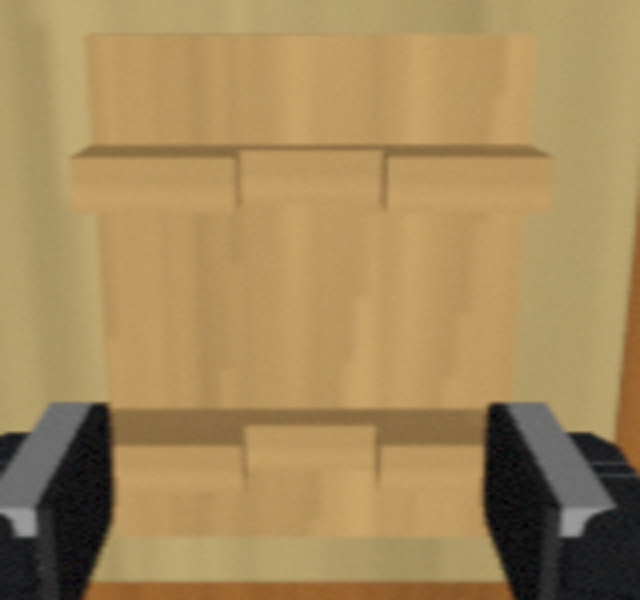

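View pics/c17c.png

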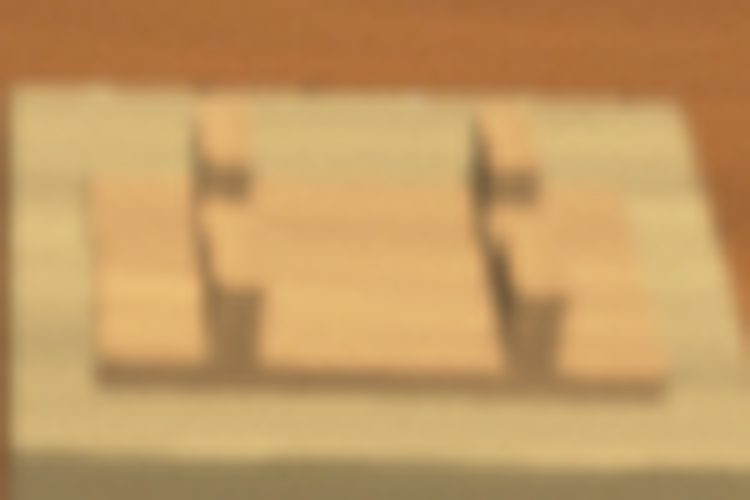

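Run:
```python
from h import *
S=st()
w=lambda x,y,z:pix("wrist",180+x/4,90+y/3,z,S)[:2]
print("rail+ top",w(72,157,.073),w(552,155,.073),w(72,212,.073),w(552,210,.073))
print("rail- top",w(312,445,.073),w(312,488,.073))
print("notch+",w(238,185,.073),w(386,185,.073)); print("notch-",w(243,465,.073),w(379,465,.073))
print("board",w(86,35,.048),w(535,35,.048),w(312,536,.048))
print("block",w(0,582,.038))
c=lambda x,y,z:pix("scene",275+x/10,145+y/10,z)[:2]
print("scene board",c(95,175,.048),c(632,182,.048),c(665,382,.048),c(97,372,.048))
print("scene block",c(12,87,.038),c(682,100,.038))
```

```text
t 17.3 pos [0.5166 0.134  0.1694] F [1.0668 0.4897 0.3085] gap 0.04666723740497467 yaw [0.0006 1.    ]
rail+ top [0.4752 0.1726] [0.5655 0.173 ] [0.4745 0.1586] [0.5663 0.1589]
rail- top [0.5205 0.0935] [0.5206 0.0804]
notch+ [0.5063 0.1655] [0.5344 0.1654]
notch- [0.5062 0.0875] [0.5344 0.0874]
board [0.4753 0.2018] [0.5657 0.2018] [0.5211 0.05  ]
block [0.4439 0.0272]
scene board [0.4743 0.053 ] [0.4708 0.2047] [0.5667 0.1998] [0.5693 0.0516]
scene block [0.4115 0.0299] [0.4094 0.2294]
```

Run:
```python
from h import *
S=st(); shot("wrist","w18.png",(180,90,340,290),4); S2=st()
import pickle; pickle.dump(S,open("S18.pkl","wb"))
im=cv2.imread('pics/raw_w18.png'); cv2.imwrite('pics/w18.png',cv2.resize(im[90:290,180:340],None,fx=4,fy=3,interpolation=2))
```

```text
t 17.3 pos [0.5166 0.134  0.1694] F [1.0668 0.4897 0.3085] gap 0.04666723740497467 yaw [0.0006 1.    ]
t 17.35 pos [0.5151 0.1337 0.1674] F [-0.3173 -0.5975 -0.1527] gap 0.04705185867549758 yaw [0.0005 1.    ]
```

View pics/w18.png

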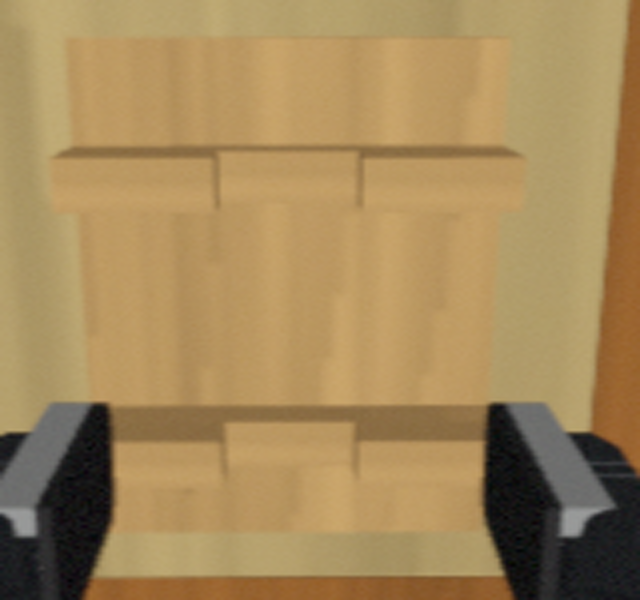

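Run:
```python
from h import *
import pickle; S=pickle.load(open("S18.pkl","rb"))
w=lambda x,y,z:pix("wrist",180+x/4,90+y/3,z,S)[:2]
print("notch+",w(217,185,.073),w(361,185,.073)); print("notch-",w(224,462,.073),w(357,462,.073))
print("rail+ ends",w(52,157,.073),w(524,155,.073),w(52,212,.073),"rail-",w(290,441,.073),w(290,482,.073))
print("board",w(67,37,.048),w(512,37,.048),w(290,531,.048))
print("block",w(300,577,.038))
```

```text
notch+ [0.5023 0.1655] [0.5296 0.1654]
notch- [0.5023 0.0884] [0.5299 0.0883]
rail+ ends [0.4715 0.1726] [0.5602 0.173 ] [0.4707 0.1586] rail- [0.516  0.0947] [0.516  0.0823]
board [0.4714 0.2013] [0.5611 0.2013] [0.516  0.0518]
block [0.5184 0.0286]
```

The notches are centred at x ≈ 0.516. The cradle's middle is y ≈ 0.127 (board from 0.052 to 0.201, block from 0.028 to about 0.228) and its yaw is near 0. Next, the barrel.

```bash
python3 -m inch '-0.06 -0.006 -0.02 0 0.3;-0.12 -0.012 -0.03 0 0.3;-0.18 -0.018 -0.03 0 0.3;-0.24 -0.024 -0.03 0 0.3;-0.30 -0.031 -0.03 0 0.3'; python3 -m inch '-0.06 0 0 0.18 0.3;-0.12 0 0 0.36 0.3;-0.17 0 0 0.54 0.3;-0.185 0 0 0.72 0.3;-0.185 0 0 0.90 0.3'; python3 -m inch '0 0 0 0.18 0.3;0 0 0 0.36 0.3;0 0 0 0.54 0.3;0 0 0 0.557 0.3;0 0 0 0.557 0.3'
python3 - <<'E'
from h import *
S=st(); shot("wrist","w20.png"); st()
import pickle; pickle.dump(S,open("S20.pkl","wb"))
E
```

```text
t: 17.98
position: [0.4815, -0.1676, 0.1946]
ee_rot: [0.707, 0.707, -0.0, -0.001]
contact_force: [1.0, -0.5, -0.2]
finger_gap: 0.0596
t: 18.6
position: [0.4818, -0.3523, 0.1937]
ee_rot: [0.946, 0.325, -0.001, -0.002]
contact_force: [0.2, 0.8, -0.7]
finger_gap: 0.0596
t: 19.23
position: [0.4825, -0.3508, 0.1952]
ee_rot: [0.998, 0.058, -0.001, -0.001]
contact_force: [-0.1, -0.7, 0.4]
finger_gap: 0.0597
t 19.225 pos [ 0.4825 -0.3508  0.1952] F [-0.1223 -0.7199  0.4088] gap 0.05971897164848189 yaw [0.9933 0.1156]
t 19.275 pos [ 0.4827 -0.3509  0.1955] F [ 0.3806  0.077  -0.0723] gap 0.05988522418172989 yaw [0.9933 0.1154]
```

View pics/w20.png

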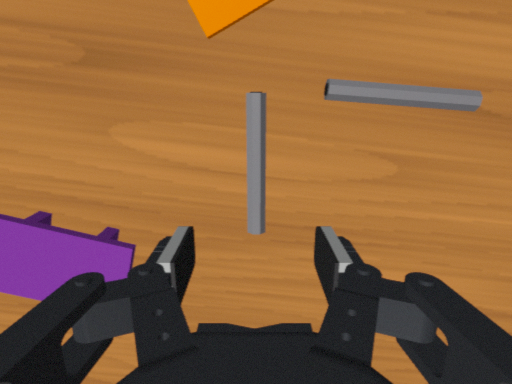

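The wrist view shows the barrel upright in the picture, from (256.5,93) to (257,233), so the tool is lined up with it.

Run:
```python
import cv2
im=cv2.imread('pics/raw_w20.png'); cv2.imwrite('pics/w20c.png',cv2.resize(im[85:245,215:300],None,fx=5,fy=3.7,interpolation=2))
from h import *
import pickle; S=pickle.load(open("S20.pkl","rb"))
a=pix("wrist",256.5,97,.02,S);b=pix("wrist",257,233,.02,S);print(a,b,(a+b)/2,np.linalg.norm(a-b),np.degrees(np.arctan2(*(a-b)[[1,0]])))
Rm=R.from_quat(S["ee_rot"]).as_matrix(); print("tool shift",Rm.T@((a+b)/2-S["position"]), "tool yaw",np.degrees(np.arctan2(Rm[1,0],Rm[0,0])))
```

```text
[ 0.5528 -0.3438  0.02  ] [ 0.4098 -0.3613  0.02  ] [ 0.4813 -0.3525  0.02  ] 0.14407581061648692 6.970974496701063
tool shift [-0.0011  0.0018  0.1752] tool yaw 6.637407257689506
```

View pics/w20c.png

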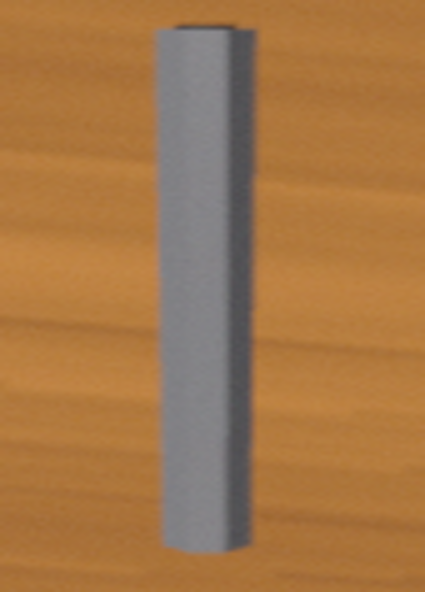

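```bash
python3 -m inch '0.001 0.002 0.06 0 0.3;0.001 0.002 0.12 0 0.3;0.001 0.002 0.165 0 0.3;0.001 0.002 0.178 0 0.3;0.001 0.002 0.178 0 0.3'; python3 -m inch '0 0 0 0 0.6;0 0 0 0 1;0 0 0 0 1;0 0 0 0 1;0 0 0 0 1' 40
```

```text
t: 19.9
position: [0.4842, -0.353, 0.0184]
ee_rot: [0.998, 0.057, -0.0, -0.0]
contact_force: [0.0, 0.4, 0.7]
finger_gap: 0.0599
t: 20.52
position: [0.4856, -0.3542, 0.0205]
ee_rot: [0.998, 0.057, 0.001, 0.001]
contact_force: [0.3, 1.0, 6.5]
finger_gap: 0.0184
```

Run:
```python
from h import *
st(); shot("side","s21.png",(205,210,325,310),5); shot("scene","c21.png",(110,110,210,200),6); shot("wrist","w21.png"); st()
```

```text
t 20.525 pos [ 0.4856 -0.3542  0.0205] F [0.2785 1.0053 6.4906] gap 0.01841516696818738 yaw [0.9935 0.1137]
t 20.675 pos [ 0.4856 -0.3542  0.0205] F [-1.0192  0.6992  6.5153] gap 0.01829645719667405 yaw [0.9935 0.1138]
```

View pics/s21.png

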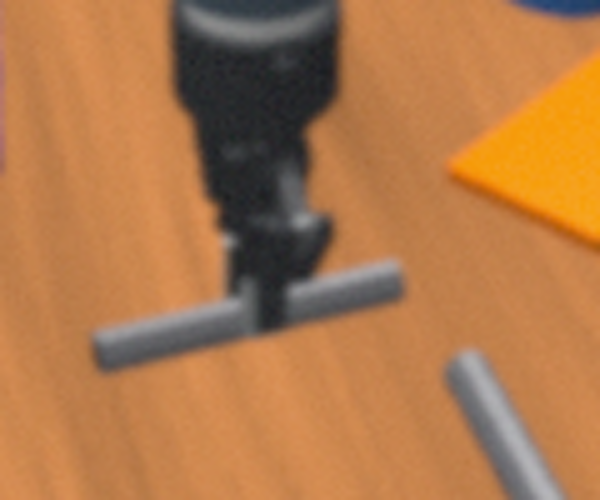

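View pics/c21.png

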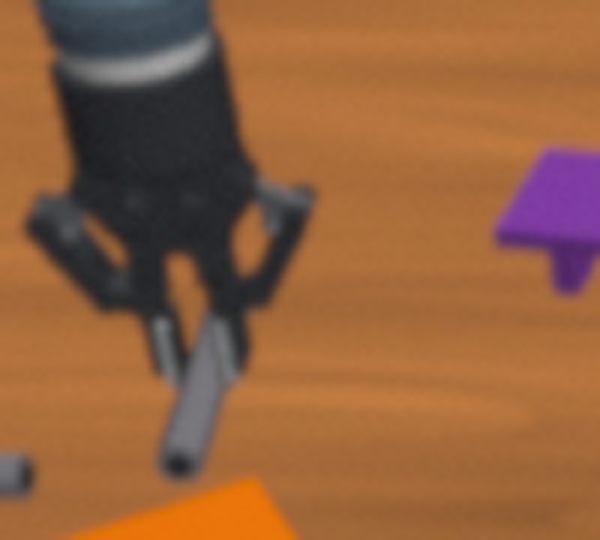

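View pics/w21.png

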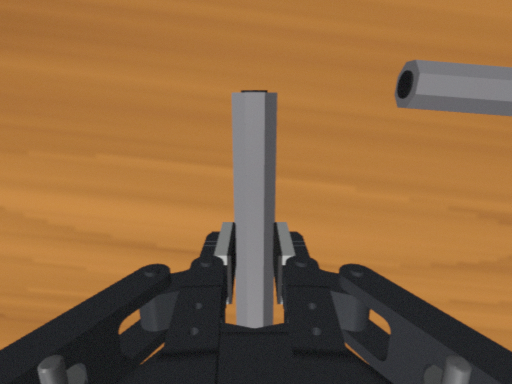

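The pads hold the barrel, and the 6.5 N reading is the tips resting on the table after swinging forward. I'll check how it is centred in the grip, then lift.

```bash
python3 - <<'E'
from h import *
S=st(); a=pix("wrist",255,93,.02,S); Rm=R.from_quat(S["ee_rot"]).as_matrix(); print(Rm.T@(a-S["position"]))
E
python3 -m inch '0 0 -0.01 0 1;0 0 -0.04 0 1;0 0 -0.09 0 1;0 0 -0.15 0 1;0 0 -0.15 0 1'
python3 - <<'E'
from h import *
S=st(); shot("wrist","w22.png"); shot("side","s22.png",(190,130,340,290),3.7);shot("scene","c22.png",(90,70,230,200),4.5)
E
```

```text
t 20.675 pos [ 0.4856 -0.3542  0.0205] F [-1.0192  0.6992  6.5153] gap 0.01829645719667405 yaw [0.9935 0.1138]
[ 0.0719 -0.0005  0.0007]
t: 21.3
position: [0.4873, -0.3557, 0.175]
ee_rot: [0.998, 0.057, 0.004, 0.004]
contact_force: [0.9, -0.7, -0.6]
finger_gap: 0.018
t 21.3 pos [ 0.4873 -0.3557  0.175 ] F [ 0.889  -0.6597 -0.5957] gap 0.018030664913654612 yaw [0.9935 0.1137]
```

View pics/s22.png

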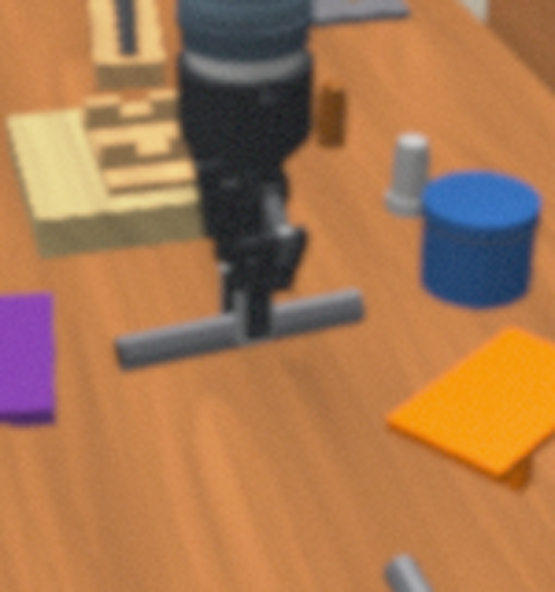

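View pics/w22.png

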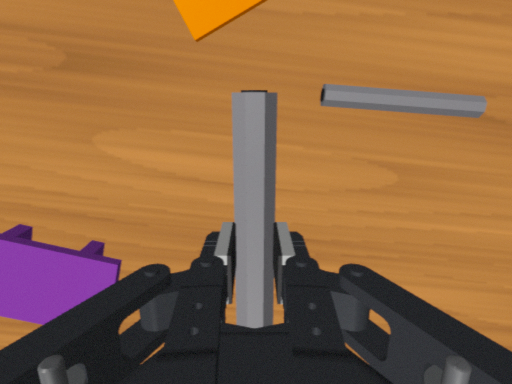

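The barrel is level and firmly held. Its middle lies 3 mm behind the TCP along tool x and about 10.5 mm below it. I'll carry it over the cradle while turning back.

```bash
python3 -m inch '0.009 -0.055 -0.02 -0.17 1;0.018 -0.110 -0.02 -0.34 1;0.028 -0.165 -0.02 -0.51 1;0.037 -0.22 -0.02 -0.68 1;0.047 -0.275 -0.02 -0.85 1'
python3 - <<'E'
from h import *
S=st(); Rm=R.from_quat(S["ee_rot"]).as_matrix(); print(Rm.T@(np.array([.516,.130,.195])-S["position"]), "turn left", np.pi/2-np.arctan2(Rm[1,0],Rm[0,0]))
E
```

```text
t: 22.08
position: [0.4979, -0.0723, 0.1862]
ee_rot: [0.885, 0.466, -0.001, -0.001]
contact_force: [1.5, 0.2, -0.5]
finger_gap: 0.0186
t 22.075 pos [ 0.4979 -0.0723  0.1862] F [ 1.4508  0.1919 -0.4974] gap 0.018634121095896457 yaw [0.566  0.8244]
[ 0.177  -0.0997 -0.0086] turn left 0.6016913518443833
```

```bash
python3 -m inch '0.05 -0.027 0 -0.15 1;0.10 -0.055 0 -0.30 1;0.14 -0.078 0 -0.45 1;0.177 -0.0997 0 -0.606 1;0.177 -0.0997 0 -0.606 1'; python3 -m inch '0 0 0 0 1;0 0 0 0 1'
python3 - <<'E'
from h import *
S=st(); Rm=R.from_quat(S["ee_rot"]).as_matrix(); print(Rm.T@(np.array([.516,.130,.195])-S["position"]), "turn left", np.pi/2-np.arctan2(Rm[1,0],Rm[0,0]))
shot("wrist","w23.png"); st()
E
```

```text
t: 22.7
position: [0.5171, 0.1301, 0.1861]
ee_rot: [0.706, 0.708, -0.001, -0.001]
contact_force: [0.2, -0.7, -0.2]
finger_gap: 0.0187
t: 22.95
position: [0.5183, 0.1266, 0.1876]
ee_rot: [0.708, 0.706, -0.001, -0.0]
contact_force: [-0.2, -0.4, 0.0]
finger_gap: 0.0188
t 22.95 pos [0.5183 0.1266 0.1876] F [-0.1641 -0.422   0.0437] gap 0.018772977803547287 yaw [0.0031 1.    ]
[ 0.0034 -0.0023 -0.0074] turn left 0.0031259031025809847
t 23.0 pos [0.5185 0.1266 0.1879] F [ 0.2637  0.5092 -0.5684] gap 0.018456192088818348 yaw [0.0032 1.    ]
```

View pics/w23.png

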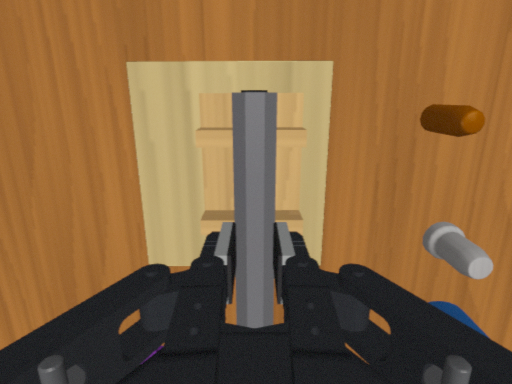

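The barrel runs parallel to the cradle, whose rail ends are at u ≈ 196 and 306 on row 131. I'll go lower with a small correction and look again.

```bash
python3 - <<'E'
from h import *
S=st(); print(pix("wrist",196,131,.073,S),pix("wrist",306,130,.073,S))
E
python3 -m inch '0.003 -0.002 0.03 -0.003 1;0.003 -0.002 0.06 -0.003 1;0.003 -0.002 0.078 -0.003 1;0.003 -0.002 0.078 -0.003 1;0.003 -0.002 0.078 -0.003 1'
python3 - <<'E'
from h import *
S=st(); shot("wrist","w24.png",(170,60,340,260),1);  shot("side","s24.png",(180,100,300,220),5); shot("scene","c24.png",(240,100,370,210),5.5); st()
im=cv2.imread('pics/raw_w24.png'); cv2.imwrite('pics/w24.png',cv2.resize(im[20:330,150:360],None,fx=3,fy=1.9,interpolation=2))
E
```

```text
t 23.0 pos [0.5185 0.1266 0.1879] F [ 0.2637  0.5092 -0.5684] gap 0.018456192088818348 yaw [0.0032 1.    ]
[0.4719 0.1717 0.073 ] [0.5604 0.1722 0.073 ]
t: 23.62
position: [0.5174, 0.1303, 0.1112]
ee_rot: [0.707, 0.707, 0.0, 0.0]
contact_force: [-0.2, 0.5, -1.0]
finger_gap: 0.0187
t 23.625 pos [0.5174 0.1303 0.1112] F [-0.1748  0.4562 -0.9532] gap 0.018703424131450225 yaw [-0.001  1.   ]
t 23.775 pos [0.5178 0.1307 0.1115] F [ 0.6434 -0.5753 -0.7201] gap 0.01852534976411772 yaw [-0.0016  1.    ]
```

View pics/w24.png

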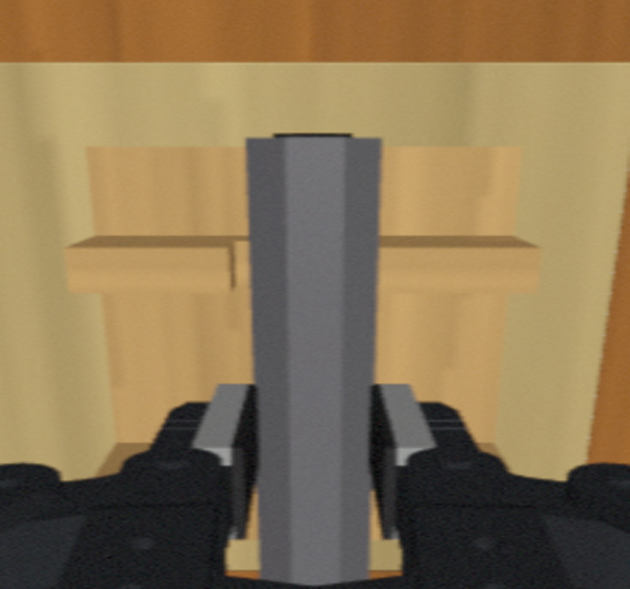

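View pics/s24.png

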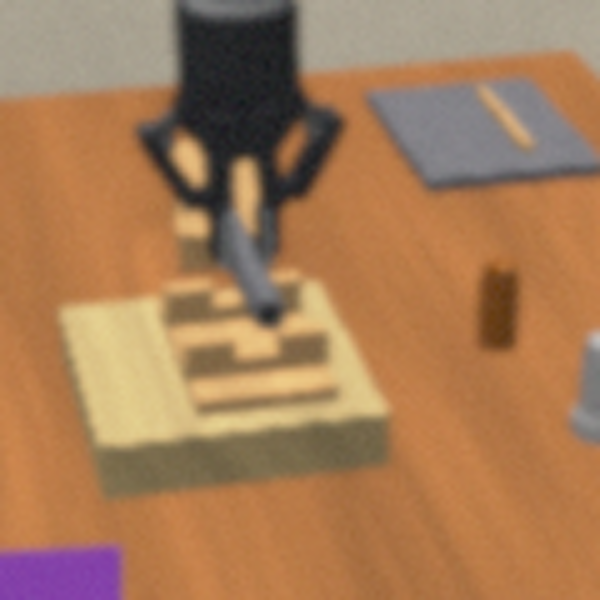

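View pics/c24.png

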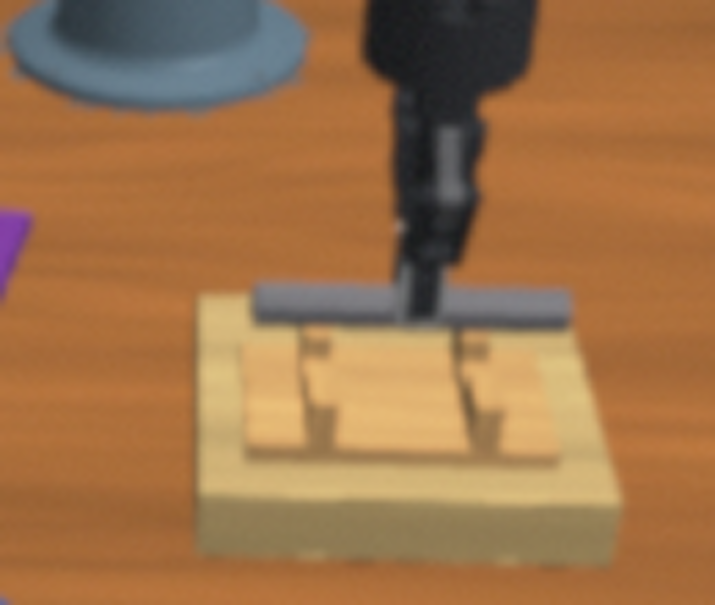

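Run:
```python
from h import *
S=st(); S["position"]=np.array([0.5174,0.1303,0.1112])
w=lambda x,y,z:pix("wrist",150+x/3,20+y/1.9,z,S)
a,b=w(68,246,.073),w(540,246,.073);c,d=w(68,292,.073),w(540,292,.073); print(a,b,(a+b)/2,c,d,(c+d)/2)
print("board",w(86,147,.048),w(521,147,.048))
zt=S["position"][2]-.0005
print("barrel end top", w(315,138,zt), "side edges widest", w(249,140,S["position"][2]-.0105),w(381,140,S["position"][2]-.0105), "edges mid",w(256,380,zt-.01),w(374,380,zt-.01))
print("notch left wall", w(233,270,.073))
```

```text
t 23.775 pos [0.5178 0.1307 0.1115] F [ 0.6434 -0.5753 -0.7201] gap 0.01852534976411772 yaw [-0.0016  1.    ]
[0.4717 0.1729 0.073 ] [0.5603 0.173  0.073 ] [0.516 0.173 0.073] [0.4707 0.1589 0.073 ] [0.5613 0.159  0.073 ] [0.516  0.1589 0.073 ]
board [0.471  0.2012 0.048 ] [0.5605 0.2013 0.048 ]
barrel end top [0.5178 0.203  0.1107] side edges widest [0.508  0.2027 0.1007] [0.5277 0.2027 0.1007] edges mid [0.5081 0.1418 0.1007] [0.5279 0.1418 0.1007]
notch left wall [0.5025 0.1657 0.073 ]
```

The barrel's axis is at x ≈ 0.5179, its middle at y ≈ 0.128, and the cradle is centred at (0.516, 0.127). I'll shift -1.8 mm and lower.

```bash
python3 -m inch '-0.001 -0.0018 0.008 0.001 1;-0.001 -0.0018 0.016 0.001 1;-0.001 -0.0018 0.022 0.001 1;-0.001 -0.0018 0.022 0.001 1'; python3 -m inch '0 0 0.003 0 1;0 0 0.006 0 1;0 0 0.006 0 1'
python3 - <<'E'
from h import *
S=st(); shot("wrist","w25.png");  shot("side","s25.png",(190,120,270,200),7); shot("scene","c25.png",(270,130,360,205),8); st()
im=cv2.imread('pics/raw_w25.png'); cv2.imwrite('pics/w25.png',cv2.resize(im[20:330,150:360],None,fx=3,fy=1.9,interpolation=2))
E
```

```text
t: 24.28
position: [0.5143, 0.1297, 0.0875]
ee_rot: [0.707, 0.707, -0.001, -0.0]
contact_force: [-0.3, 0.3, -1.6]
finger_gap: 0.0183
t: 24.65
position: [0.5148, 0.1297, 0.0821]
ee_rot: [0.707, 0.707, -0.0, -0.0]
contact_force: [0.6, 0.1, -0.3]
finger_gap: 0.0189
t 24.65 pos [0.5148 0.1297 0.0821] F [ 0.5877  0.0844 -0.3138] gap 0.018852403327950813 yaw [-0.001  1.   ]
t 24.8 pos [0.5151 0.1298 0.0824] F [-0.1559 -0.1509 -0.6286] gap 0.018514388210785295 yaw [-0.001  1.   ]
```

View pics/w25.png

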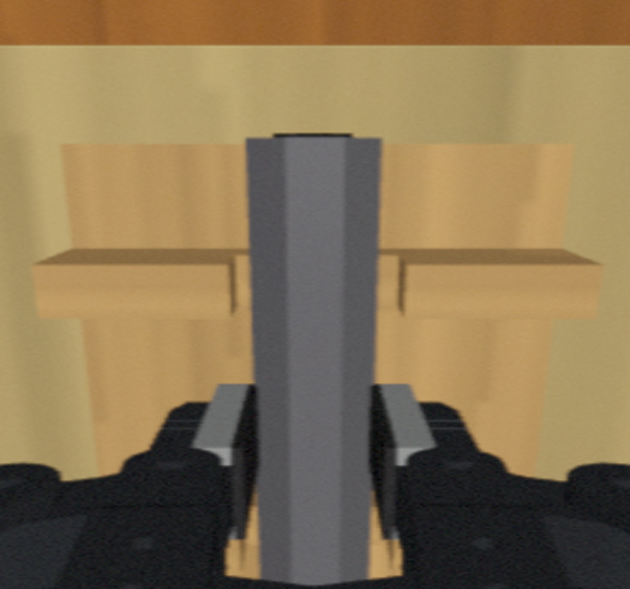

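View pics/c25.png

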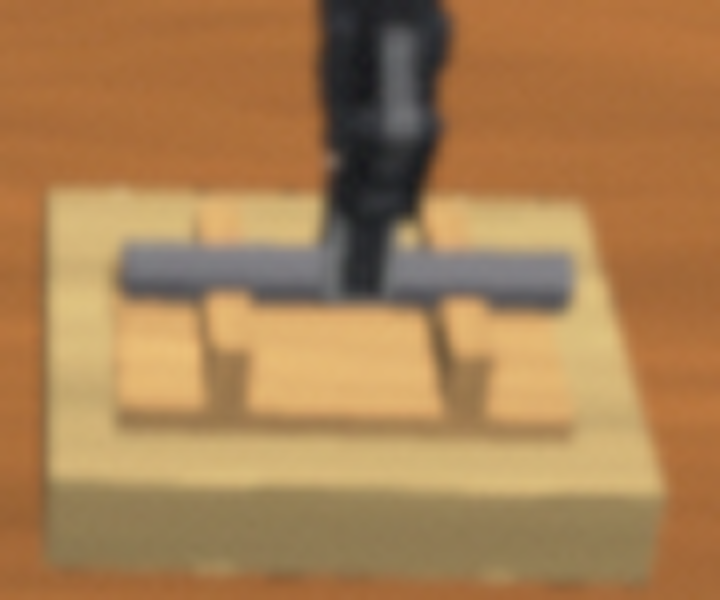

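The barrel is in the notches: the notch walls are at crop x 235 and 403, and the barrel lies between 251 and 380. I'll lower the last millimetres to contact.

```bash
python3 -m inch '0 0.0005 0.0015 0 1;0 0.0005 0.0025 0 1;0 0.0005 0.0025 0 1'; python3 -m inch '0 0 0.0005 0 1;0 0 0.001 0 1'
```

```text
t: 25.18
position: [0.5158, 0.1297, 0.0804]
ee_rot: [0.707, 0.707, 0.0, 0.0]
contact_force: [-1.8, 0.1, 3.9]
finger_gap: 0.0183
t: 25.42
position: [0.5158, 0.1297, 0.0803]
ee_rot: [0.707, 0.707, 0.0, 0.0]
contact_force: [-5.1, -1.0, 14.9]
finger_gap: 0.0184
```

Contact is at TCP z = 0.0804, near the expected 0.0795. I'll ease off 1 mm, open and retreat.

```bash
python3 -m inch '0 0 -0.001 0 1;0 0 -0.0012 0 0.9;0 0 -0.0012 0 0.75;0 0 -0.0012 0 0.7;0 0 -0.0012 0 0.6'; python3 -m inch '0 0 0 0 0.55;0 0 0 0 0.55;0 0 -0.015 0 0.55;0 0 -0.05 0 0.55;0 0 -0.10 0 0.55'; python3 -m inch '-0.02 0 -0.04 0 0.5;-0.06 0 -0.06 0 0.5;-0.06 0 -0.06 0 0.5;-0.06 0 -0.06 0 0.5';python3 - <<'E'
from h import *
S=st(); shot("wrist","w26.png");  shot("side","s26.png",(190,120,270,200),7); shot("scene","c26.png",(270,130,360,205),8); shot("scene","c26f.png"); print(st()["t"])
E
```

```text
t: 26.05
position: [0.5153, 0.1297, 0.0797]
ee_rot: [0.707, 0.707, -0.0, -0.0]
contact_force: [0.1, 0.3, -0.2]
finger_gap: 0.034
t: 26.68
position: [0.5145, 0.1296, 0.181]
ee_rot: [0.707, 0.707, -0.001, -0.001]
contact_force: [1.1, 0.0, 0.2]
finger_gap: 0.0386
t: 27.18
position: [0.5155, 0.0699, 0.2404]
ee_rot: [0.707, 0.707, 0.0, 0.0]
contact_force: [-0.2, -0.2, -0.8]
finger_gap: 0.0426
t 27.175 pos [0.5155 0.0699 0.2404] F [-0.1892 -0.1817 -0.7553] gap 0.04256906585405428 yaw [-0.0006  1.    ]
t 27.375 pos [0.5149 0.0705 0.2393] F [ 0.1847  0.2463 -0.0984] gap 0.04268169310875278 yaw [-0.0022  1.    ]
27.375
```

View pics/w26.png

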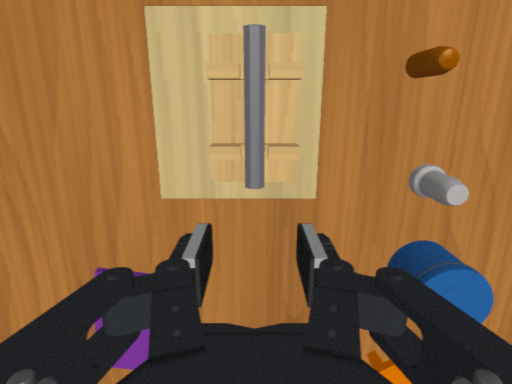

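View pics/c26.png

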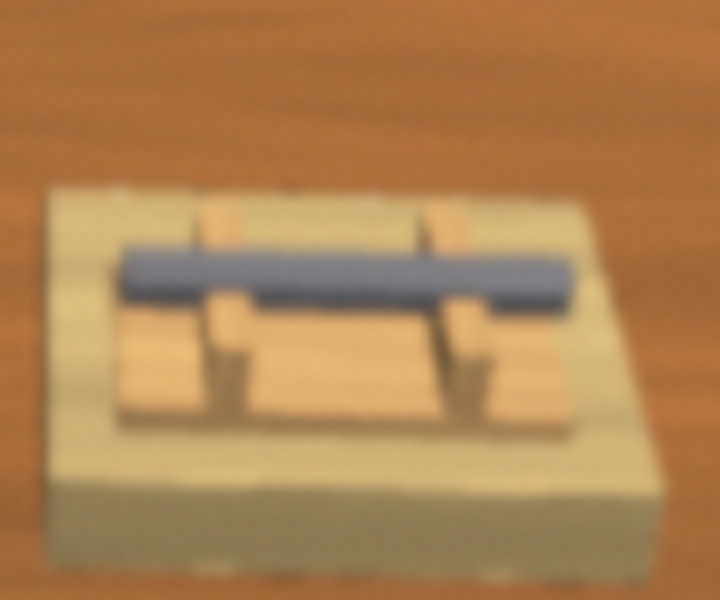

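View pics/s26.png

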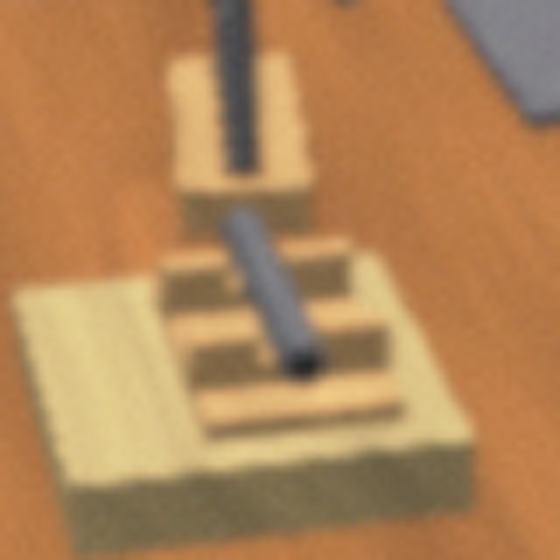

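View pics/c26f.png

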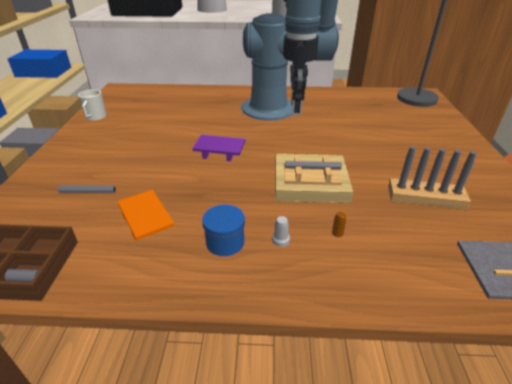

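The barrel lies in both notches and everything else is where it was (compare the first scene picture). Last a numeric check of the centring.

```bash
python3 - <<'E'
from h import *
S=r.sense(); S["position"]=np.array([.5155,.0699,.2404])
a,b=pix("wrist",255,26,.079,S),pix("wrist",255,187,.079,S); print("barrel",a,b,(a+b)/2,np.linalg.norm(a-b))
c,d=pix("wrist",255,34,.048,S),pix("wrist",255,183,.048,S); print("board",c,d,(c+d)/2)
im=cv2.imread("pics/scene0.png").astype(int);im2=cv2.imread("pics/raw_c26f.png").astype(int)
df=np.abs(im-im2).max(2)
for n,(x0,y0,x1,y1) in dict(tin=(200,205,250,255),housing=(268,212,296,248),cap=(328,208,352,240),stand=(385,145,480,210),purple=(190,132,250,162),orange=(115,188,178,238),rod2=(55,182,118,196)).items(): print(n,(df[y0:y1,x0:x1]>40).sum())
E
python3 - <<'E'
from h import *
print(r.sign_off())
E
```

```text
barrel [0.5159 0.201  0.079 ] [0.5163 0.0543 0.079 ] [0.5161 0.1276 0.079 ] 0.14673102883587927
board [0.516  0.2004 0.048 ] [0.5164 0.0498 0.048 ] [0.5162 0.1251 0.048 ]
tin 0
housing 0
cap 0
stand 0
purple 0
orange 13
rod2 0
the job is handed in; nothing more can be done
None
```

The job is done and handed in at about 27 s of the 72 s allowed. The cradle lies on the block with its notches up, and the grey barrel lies in both notches.

- **Tipping the cradle:** I pushed the cradle against the block's side, worked its near end up along an arc until it stood upright, and tipped it over onto the block. On the first try it slipped off the finger tips at about 35° and fell back flat on the table. I began again with the fingers lower. On the second try the push jammed briefly, at about 36 N in all. The highest fingertip force was within the limits.
- **Sliding it on:** I then pushed it by its far rail until it was wholly on the block.
- **Laying the barrel:** I lowered the barrel into the notches until it touched at about the expected height, then opened the gripper and drew back clear.

**Last checks:**
- **Cradle:** its board runs from y ≈ 0.050 to 0.200 m, and the block from about 0.028 to 0.228 m, so it is wholly on.
- **Barrel:** its middle is about 2.5 mm from the cradle's centre lengthwise. Its axis is within about 1 mm of the notch centre.
- **Other objects:** the tin, housing, cap, stand, purple cradle and other rod show no change between the first and last scene pictures. The orange piece differs in 13 pixels, which I take to be noise because the arm never went near it.
- **Disagreement:** the barrel measured 147 mm long in the last picture instead of 150 mm, so allow 2 to 3 mm on these positions.

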